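# Change over, clamp and start the dye-pot mixer

## Task

Change over the pot mixer: move the finished pots (black lids) from its wells into the wooden tray, upright on its floor, and stand every fresh pot (white lid) upright in a well, one to a well, down on the well's floor. Thread the loose clamp lever onto the splined spindle, fully home, and once all pots are in place turn it clockwise (seen from above) to its stop so that they are clamped. Then press the white mains key, the blue timer key and the green start key fully down in that order, one at a time, without ever pressing the red stop key, and leave the clay pot, jar, mallet, bowl and cup where they are.

Things in the scene. Friction and masses are not known exactly. Their poses are not given: they have to be found in the camera images.
- pot_a: fresh pot, on the table: squat sample pot of navy dye paste with a white screw lid, a plain upright cylinder 54 mm in diameter and 56 mm tall, about 160 g; origin under its centre, z up. Three or four of the four are present; an absent one reads None from the start
- pot_b: fresh pot, on the table: squat sample pot of mid-blue dye paste with a white screw lid, a plain upright cylinder 54 mm in diameter and 56 mm tall, about 160 g; origin under its centre, z up. Three or four of the four are present; an absent one reads None from the start
- pot_c: fresh pot, on the table: squat sample pot of pale-blue dye paste with a white screw lid, a plain upright cylinder 54 mm in diameter and 56 mm tall, about 160 g; origin under its centre, z up. Three or four of the four are present; an absent one reads None from the start
- pot_d: fresh pot, on the table: squat sample pot of sea-green dye paste with a white screw lid, a plain upright cylinder 54 mm in diameter and 56 mm tall, about 160 g; origin under its centre, z up. Three or four of the four are present; an absent one reads None from the start
- done_1: finished pot left standing in a well of the mixer: grey with a black lid, otherwise as the fresh pots, 54 mm in diameter and 56 mm tall, 160 g; origin under its centre, z up. One or two of the two are present; an absent one reads None from the start
- done_2: finished pot left standing in a well of the mixer: beige with a black lid, otherwise as the fresh pots, 54 mm in diameter and 56 mm tall, 160 g; origin under its centre, z up. One or two of the two are present; an absent one reads None from the start
- tray: low open wooden tray on the right, fixed: 150 mm (x) by 100 mm (y) outside, walls 5 mm thick and 22 mm high, floor 5 mm thick; origin under its centre on the table, z up. Room for two pots side by side along its x
- well_1 (a point): floor centre of the front right well (front: robot side) in the mixer's aluminium platform. Round well 61 mm in diameter, 20 mm deep; a pot in it has its origin here and stands 36 mm out. Wells are 90 mm apart front to rear, 84 mm side to side; clamp cheeks 8 mm high run between the left and right wells. Axes are the mixer's
- well_2 (a point): floor centre of the front left well (front: robot side) in the mixer's aluminium platform. Round well 61 mm in diameter, 20 mm deep; a pot in it has its origin here and stands 36 mm out. Wells are 90 mm apart front to rear, 84 mm side to side; clamp cheeks 8 mm high run between the left and right wells. Axes are the mixer's
- well_3 (a point): floor centre of the rear right well (front: robot side) in the mixer's aluminium platform. Round well 61 mm in diameter, 20 mm deep; a pot in it has its origin here and stands 36 mm out. Wells are 90 mm apart front to rear, 84 mm side to side; clamp cheeks 8 mm high run between the left and right wells. Axes are the mixer's
- well_4 (a point): floor centre of the rear left well (front: robot side) in the mixer's aluminium platform. Round well 61 mm in diameter, 20 mm deep; a pot in it has its origin here and stands 36 mm out. Wells are 90 mm apart front to rear, 84 mm side to side; clamp cheeks 8 mm high run between the left and right wells. Axes are the mixer's
- mixer: bench pot mixer, fixed: blue box 260 mm deep (x), 320 mm wide (y), deck 75 mm above the table; origin under its centre on the table, x from its front (keys, robot side) to its rear, y to its left, z up. Right: aluminium platform with four wells, its top 95 mm up. Left: steel boss 44 mm across with the splined clamp spindle standing up from it. Front strip: four spring keys
- lever: 140 g clamp lever, lying flat: hex hub 48 mm across flats (a corner on +x), 18 mm high, six-spline bore; orange arm 16 mm wide along +x from the hub to x = 75 mm, at 6 to 18 mm above the hub's underside; black 20 mm ball at x = 78. Origin: bore centre on the underside, z up. Bore grooves on +x and every 60 degrees: fits with x a multiple of 60 degrees from the spindle's x (play 5 degrees, 1 mm)
- spindle_seat (a point): foot of the splined spindle on top of its boss, 98 mm above the table, on the spindle's axis; z up, x through the tooth with the white mark; turns with the spindle. Six straight teeth, 31 mm across the tips, 6.4 mm wide, 18 mm high; a coned nose reaches 25 mm above this point. Fully home, the lever's origin is on this point
- spindle (a joint): turn of the clamp spindle in rad, clockwise seen from above: it starts at 0 to 0.35 (clamp open, cheeks drawn in) and meets its stop at 1.2 (pots clamped). Stiff, about 0.1 N m, and stays where it is left
- key_mains (a joint): travel of the white mains key in m, 0 released, 0.006 fully down; 4.5 N presses it down, it springs back. Round spring key, 24 mm in diameter, on the mixer's front strip; the centre of its top lies at x = -98, y = -120, z = 97 mm in the mixer's frame. From right to left the keys are white, blue, green, red
- key_timer (a joint): travel of the blue timer key in m, 0 released, 0.006 fully down; 4.5 N presses it down, it springs back. Round spring key, 24 mm in diameter, on the mixer's front strip; the centre of its top lies at x = -98, y = -65, z = 97 mm in the mixer's frame. From right to left the keys are white, blue, green, red
- key_start (a joint): travel of the green start key in m, 0 released, 0.006 fully down; 4.5 N presses it down, it springs back. Round spring key, 24 mm in diameter, on the mixer's front strip; the centre of its top lies at x = -98, y = -10, z = 97 mm in the mixer's frame. From right to left the keys are white, blue, green, red
- key_stop (a joint): travel of the red stop key in m, 0 released, 0.006 fully down; 4.5 N presses it down, it springs back. Round spring key, 24 mm in diameter, on the mixer's front strip; the centre of its top lies at x = -98, y = 65, z = 97 mm in the mixer's frame. From right to left the keys are white, blue, green, red
- clay_pot: small terracotta pot, 62 mm across and 62 mm tall, full of dry pigment; origin under its centre. Bystander, it stands among the colour pots
- paste_jar: amber glass jar with a steel lid, 58 mm across, 66 mm tall; origin under its centre. Bystander, it stands among the colour pots
- mallet: mallet lying on the right; bystander
- bowl: blue bowl 110 mm across on the left; bystander
- cup: white cup 72 mm across, 85 mm tall, left of the mixer; bystander

How it is judged:
By the outcome, as a careful person would: the job done as asked, in the order asked, and still so for the second after the job is handed in, with the robot touching nothing.
Of pot_a, pot_b, pot_c, pot_d only 3 to 4 are there at a start; the rules pass over those that are not, and their reading is None.
Of done_1, done_2 only 1 to 2 are there at a start; the rules pass over those that are not, and their reading is None.
At some moment in a run one of pot_a, pot_b, pot_c, pot_d, lever may be knocked a few centimetres aside while the robot is not near it.
It also fails if it takes over 210 s, if anything falls off the work surface, if the arm or the gripper's body presses on something with over 40 N, if the wrist force passes 120 N, or if a joint passes its speed limit or range.

## Robot

A 6-joint arm with a two-finger parallel gripper is mounted at the origin on the work surface. World frame = base frame: x ahead of the robot, y to its left, z up, the work surface at z = 0. Lengths are in mm, angles in rad, forces in N, time in s.
With the tool pointing down it reaches from about 275 to 1000 mm from the base axis. Payload 8.4 kg.
Tool frame: the origin (TCP) lies between the finger pads; the fingertips stand 22 mm ahead of it and the grasp point (between the pads) lies 3 mm ahead of it (r.nose_length is the z of the fingertips in the tool frame, in mm); z points along the fingers, y is the line along which they close (so a half turn about z gives the same grasp; the last joint's range is limited). The gripper opens to 85 mm and grips with 20 to 120 N. Pads are 22 mm wide; open, the fingers measure 114 mm over their backs; the gripper's body (76 mm by 85 mm) begins 54 mm behind the grasp point. The pads swing forward as they close: fully open they stand 13 mm farther back than shut.
Start: joints at [1.326, 0.353, 1.633, -0, 1.155, -0.002], TCP at [150.262, 606.671, 213.681] pointing down, gripper open.
Joint ranges: [-2.63, 2.63], [-0.92, 2.1], [0.06, 2.66], [-1.3, 4.44], [0, 2.69], [-3.02, 3.02]. Speed limits (rad/s): [2.22, 2.22, 2.79, 3.14, 3.14, 3.14].

## Interface

Orientations are given as [roll, pitch, yaw] about the fixed x, y, z axes, in that order (R = Rz(yaw) Ry(pitch) Rx(roll)).
In Python, from rig import r gives the robot as it stands.
- The arm moves only by the shell command python3 steer.py [FORCE], which reads ROWS from standard input. ROWS is 1 to 5 rows, parted by a bar, with the numbers parted by spaces; each row has 7 numbers: a rotation vector rx, ry, rz in rad, then dx, dy, dz in mm, then the opening from 0.0 (shut) to 1.0 (fully open); each row shifts and turns the commanded pose from where the row before left it, along the tool's axes as they then stand; what a row does not reach is not made up. A row lasts 1/12 s, in which the tool goes at most 41.7 mm and 0.125 rad, less where a joint would pass 70% of its speed; a pose out of reach is approached as far as the arm can. The fingers move at their own pace and stop on an object; FORCE is the grip in N (left out, the last holds). Time passes only in rows, so rows that do not move let the fingers close. It prints the time, the measured TCP pose, the force, the opening and the grip force at its end. Input that does not fit is refused with a message, and nothing moves.
- r.sense(): the state, without advancing time (a new reading comes with each control period).
- r.grab_frame(name): name is "scene" or "top"; returns the picture (480x640x3 uint8, red, green, blue); there is no depth.
- r.camera_params(name): a dict with "fx", "fy", "cx", "cy" (pixels), "rvec" (rotation vector, rad) and "tvec" (3), from world to camera coordinates, as OpenCV has them. Camera axes: x right, y down, z forward; pixel columns grow to the right and rows downward; lengths in mm; the calibration is good to about 2 mm. A picture is of the moment at which its call begins. camera_params takes no time and is no camera call.
- r.sign_off(): hands the job in; it is judged then, once.
The state is a dict: "clock": time; "qpos": joint angles; "qvel": joint speeds; "joint_efforts": joint torques, N m; "eef_pos": TCP position; "tcp_rot": TCP orientation; "contact_force": force on the tool from outside, world axes, zero at the start; "wrist_torque": the same for the moment, N m; "opening": opening from 0.0 (shut) to 1.0 (fully open); "grasp_force": force on a finger pad.
Only numpy, scipy, OpenCV 4.12 (cv2) and the standard library are available. Lean on these libraries where they do the work, as an engineer would, in place of code of your own. Each camera call takes 0.05 s, during which the arm holds its last target. There are 200 camera calls.

## Working session

There is one attempt and no reset: what is moved stays moved. The work goes in short steps, Python scripts to look and compute and a shell command to move; the robot and the scene stay as the last step left them, time stands still between calls to the robot, and variables do not carry over. Pictures are saved under pics/ and viewed, at most 16 in all, crops included, and the job is handed in when it is done.

```bash
ls; mkdir -p pics; python3 - <<'E'
from rig import r
import cv2
print(r.sense())
for n in("scene","top"):
    print(n,r.camera_params(n)); cv2.imwrite(f"pics/{n}0.png",r.grab_frame(n)[:,:,::-1])
E
```

```text
pics
rig.py
steer.py
{'clock': 0.0, 'qpos': array([ 1.32560209e+00,  3.53655205e-01,  1.63413674e+00, -5.37930263e-06,
        1.15520851e+00, -2.45182710e-03]), 'qvel': array([-0.00071235, -0.00020639,  0.00116098,  0.00080434,  0.00178096,
        0.00034927]), 'joint_efforts': array([-1.15143819e-03, -6.05261636e+01, -3.42062902e+01,  2.04603566e-05,
        9.59168945e-03, -4.91285391e-05]), 'eef_pos': array([150.13882033, 606.17755952, 212.9561827 ]), 'tcp_rot': array([-3.14018485e+00,  1.46666572e-06,  2.89885242e+00]), 'contact_force': array([-0.86171465, -0.39887585,  0.66270245]), 'wrist_torque': array([ 0.02233798,  0.00860311, -0.01463589]), 'grasp_force': 0.0, 'opening': 0.9983616107694807}
scene {'fx': 450.3259849092833, 'fy': 450.3259849092833, 'cx': 310.1546797778114, 'cy': 235.4442598135789, 'rvec': array([ 0.81041219,  2.56805401, -1.07448349]), 'tvec': array([ 422.06246203, -158.91775795, 1509.59399599])}
top {'fx': 438.43128091400274, 'fy': 438.43128091400274, 'cx': 318.5267232209643, 'cy': 238.65458155179, 'rvec': array([ 2.15291289, -2.15706599,  0.13424131]), 'tvec': array([   7.55358511,  552.82067994, 1129.4161555 ])}
```
View pics/top0.png

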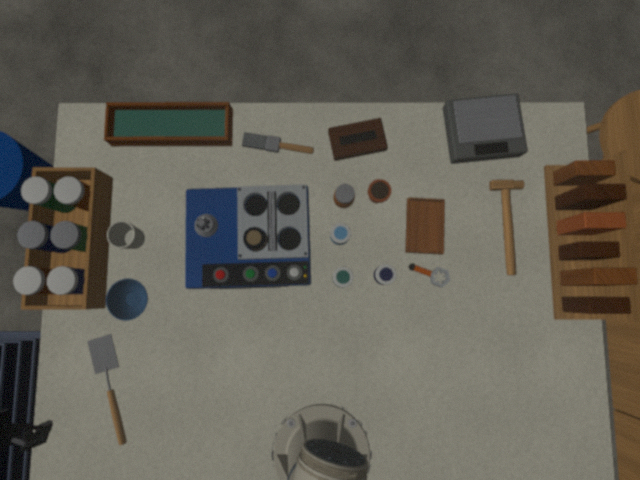

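View pics/scene0.png

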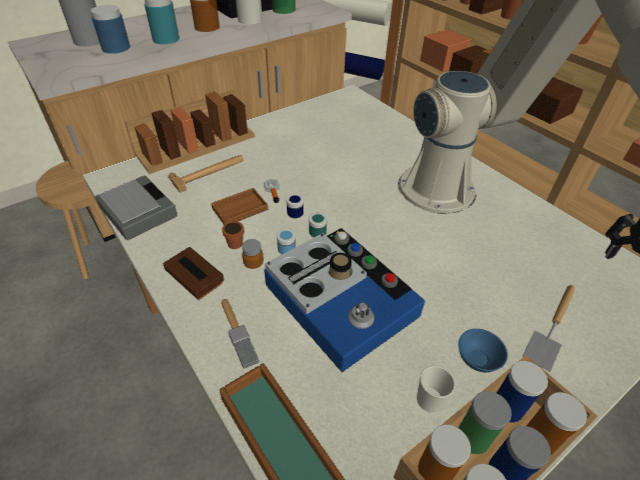

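The top view shows three fresh pots: pale blue (340,234), sea-green (343,278) and navy (386,274). The beige finished pot is in the front-left well (256,238), the lever at (438,278) with its ball at (413,266), and the spindle at (205,224). The scene view agrees. Next I'll enlarge both.

```bash
cat > h.py <<'E'
from rig import r
import cv2, numpy as np
from scipy.spatial.transform import Rotation as Ro
from scipy.optimize import least_squares
P={n:r.camera_params(n) for n in("scene","top")}
def K(p): return np.array([[p['fx'],0,p['cx']],[0,p['fy'],p['cy']],[0,0,1]])
def proj(n,X):
    p=P[n]; return cv2.projectPoints(np.array(X,float).reshape(-1,3),p['rvec'],p['tvec'],K(p),None)[0].reshape(-1,2)
def ray(n,uv):
    p=P[n]; R=Ro.from_rotvec(p['rvec']).as_matrix(); c=-R.T@p['tvec']
    d=R.T@np.linalg.inv(K(p))@np.array([uv[0],uv[1],1.]); return c,d
def onz(n,uv,z):
    c,d=ray(n,uv); return (c+d*(z-c[2])/d[2])
def tri(a,b): # top uv, scene uv
    f=lambda X: np.r_[proj("top",X)[0]-a,proj("scene",X)[0]-b]
    s=least_squares(f,[500,0,50]); return s.x, np.abs(s.fun).max()
def crop(n,x0,y0,x1,y1,k,name):
    im=r.grab_frame(n)[:,:,::-1]; c=cv2.resize(im[y0:y1,x0:x1],None,fx=k,fy=k,interpolation=cv2.INTER_CUBIC)
    c=cv2.convertScaleAbs(c,alpha=1.5)
    for x in range(x0-x0%-20,x1,20): cv2.putText(c,str(x),(int((x-x0)*k),10),0,.35,(0,255,255)); cv2.line(c,(int((x-x0)*k),12),(int((x-x0)*k),18),(0,255,255))
    for y in range(y0-y0%-20,y1,20): cv2.putText(c,str(y),(0,int((y-y0)*k)+4),0,.35,(0,255,255)); cv2.line(c,(25,int((y-y0)*k)),(31,int((y-y0)*k)),(0,255,255))
    cv2.imwrite(f"pics/{name}.png",c)
E
python3 - <<'E'
from h import *
crop("top",180,170,460,300,2.85,"t1"); crop("scene",210,170,430,370,3,"s1")
E
```

View pics/t1.png

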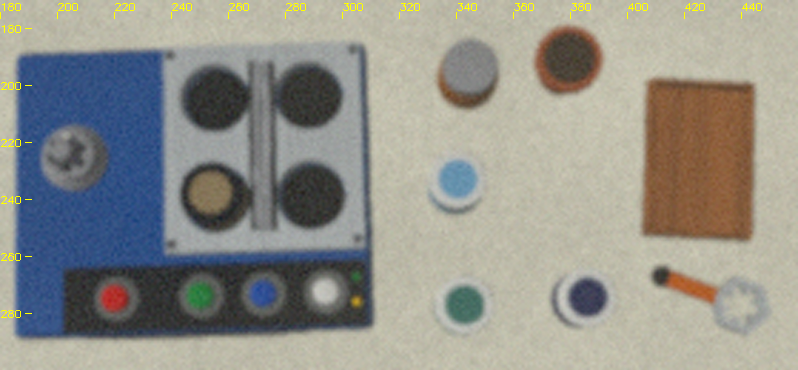

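View pics/s1.png

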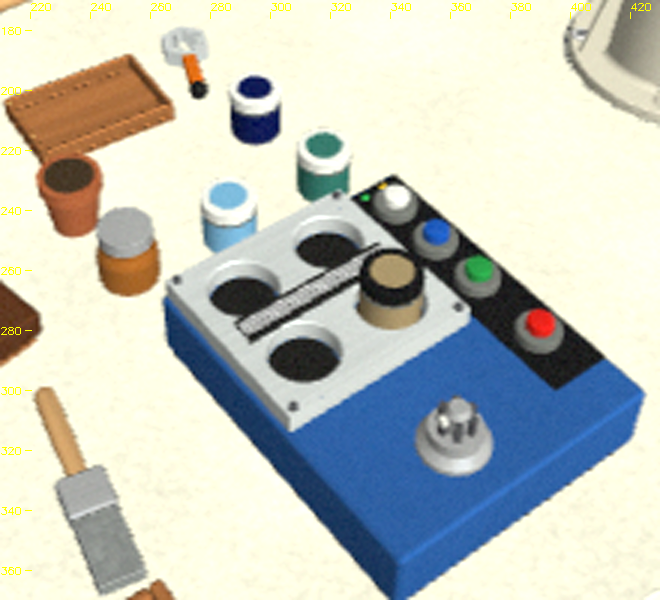

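```bash
cat > m.py <<'E'
from h import *
T=lambda x,y:np.array([180+(x+.5)/2.85-.5,170+(y+.5)/2.85-.5]); S=lambda x,y:np.array([210+(x+.5)/3-.5,170+(y+.5)/3-.5])
D=dict(pot_c=(458,179,228,195),pot_d=(465,305,323,146),pot_a=(587,297,255,87),done=(211,192,393,271),
kw=(326,291,397,197),kb=(263,293,436,232),kg=(200,296,479,268),kr=(115,298,540,323),
FR=(357,238,337,195),FL=(171,243,459,308),RR=(354,48,177,280),RL=(169,55,293,406),
hub=(741,305,185,46),ball=(661,276,199,90),spin=(72,152,460,405),jar=(470,66,127,228),clay=(570,56,71,174),
tA=(649,80,6,104),tB=(754,83,129,57),tC=(750,238,172,115),tD=(643,234,45,162))
for k,(a,b,c,d) in D.items():
    X,e=tri(T(a,b),S(c,d)); print(k,X.round(1),round(e,2))
# mixer pose fit using keys + screws (heights known approx)
E
python3 m.py
```

```text
pot_c [566.1 -50.5  56.2] 0.1
pot_d [451.4 -56.3  54.3] 0.11
pot_a [ 458.  -166.4   56.7] 0.07
done [544.4 164.8 130.8] 0.29
kw [461.7  68.2  91. ] 0.3
kb [460.5 123.1  91.5] 0.03
kg [458.1 178.1  92.6] 0.06
kr [456.5 252.8  91.8] 0.03
FR [508.1  40.7  97.1] 0.15
FL [503.9 204.4  96. ] 0.27
RR [678.5  44.4  95.4] 0.5
RL [673.2 209.   97.1] 0.03
hub [ 451.9 -317.9    9.3] 0.35
ball [ 479.6 -243.5   10.1] 0.17
spin [579.8 290.2 116.3] 1.18
jar [669.1 -61.3  63.6] 0.57
clay [ 677.6 -153.1   64.3] 0.84
tA [ 670.5 -235.8   80. ] 8.83
tB [ 606.3 -282.6  106.1] 21.2
tC [ 503.  -335.8  -70.4] 10.25
tD [ 576.3 -284.2  -95.5] 21.48
```

```bash
sed -i 's/^tA=.*/tA=(649,80,45,162),tB=(754,83,6,104),tC=(750,238,129,57),tD=(643,234,172,115))/' m.py; python3 m.py | grep '^t'; python3 - <<'E'
from h import *
o=[]
print(r.nose_length)
for n,(cx,cy),(lx,ly) in(("top",(205,224),(428,273)),("scene",(361,312),(272,190))):
    im=np.mean([r.grab_frame(n)[:,:,::-1].astype(float) for _ in range(15)],0)
    np.save(f"avg_{n}.npy",im)
    for x,y,h in((cx,cy,16),(lx,ly,20)):
        c=np.clip(im[y-h:y+h,x-h:x+h]*(1.7 if n=="top" else 1.1),0,255).astype(np.uint8); c=cv2.resize(c,(300,300),interpolation=cv2.INTER_CUBIC)
        k=300/(2*h)
        for d in range(-h,h,4):
            cv2.line(c,(int((d+h)*k),0),(int((d+h)*k),6),(0,255,255)); cv2.putText(c,str(x+d),(int((d+h)*k),16),0,.33,(0,0,255))
            cv2.line(c,(0,int((d+h)*k)),(6,int((d+h)*k)),(0,255,255)); cv2.putText(c,str(y+d),(8,int((d+h)*k)+4),0,.33,(0,0,255))
        o.append(c)
cv2.imwrite("pics/z1.png",np.vstack([np.hstack(o[:2]),np.hstack(o[2:])]))
E
```

```text
tA [ 667.7 -236.9   10.1] 0.46
tB [ 662.6 -335.7   15.3] 0.86
tC [ 515.4 -327.6   15.8] 0.11
tD [ 520.8 -229.2    4.9] 0.25
22.0
```

View pics/z1.png

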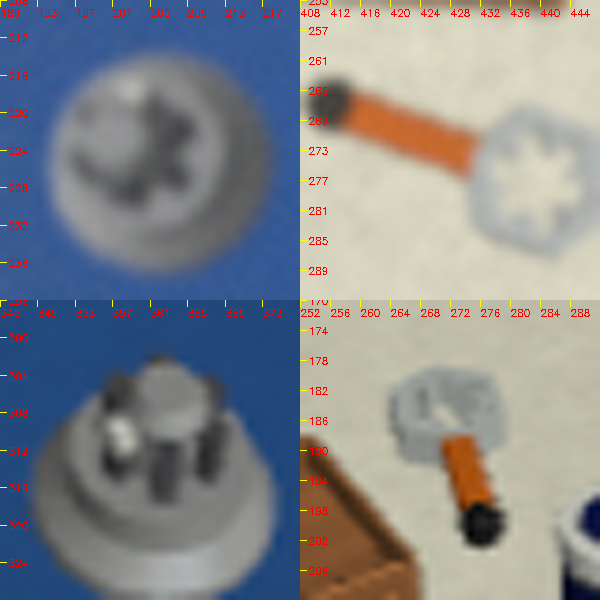

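```bash
python3 - <<'E'
from h import *
k=300/32;A=lambda x0,y0,x,y,k=k:np.array([x0+(x+.5)/k-.5,y0+(y+.5)/k-.5])
N,e=tri(A(189,208,110,135),A(345,296,168,97)); print("nose",N.round(1),e)
M,e=tri(A(189,208,131,90),A(345,296,121,133)); print("mark",M.round(1),e)
d=M-N; print(np.degrees(np.arctan2(d[1],d[0])),np.hypot(d[0],d[1]))
for z in(98,110,116,121): m=onz("top",A(189,208,131,90),z); print("mark at z",z,m.round(1))
for z in(98,90): print("boss disc",z,onz("top",A(189,208,160,165),z).round(1))
# overlay for candidate angles: contrast of tooth tips vs gaps in the top image
import itertools
im=np.load("avg_top.npy").mean(2)
best=[]
for cx,cy in itertools.product(np.arange(576,588,1.),np.arange(284,297,1.)):
  for a in np.arange(0,60,2.):
    v=0
    for kk in range(6):
      for s,o in((1,0),(-1,30)):
        t=np.radians(a+60*kk+o)
        pts=[[cx+q*np.cos(t),cy+q*np.sin(t),116 if s>0 else 100] for q in(11.5,13.5)]
        for u,w in proj("top",pts): v+=s*cv2.getRectSubPix(im.astype(np.float32),(1,1),(float(u),float(w)))[0,0]
    best.append((v,cx,cy,a))
best.sort(reverse=True); print(best[:8])
k=7.5
H,e=tri(A(408,253,242,182,k),A(252,170,148,111,k)); print("hub",H,e)
B,e=tri(A(408,253,28,104,k),A(252,170,181,225,k)); print("ball",B,e); d=B-H; print(np.arctan2(d[1],d[0]),np.hypot(d[0],d[1]))
E
```

```text
nose [584.2 297.6 122.9] 0.21472352901861314
mark [596.8 295.  115.6] 0.12689375210698017
-11.493959975562491 12.867310707861487
mark at z 98 [600.2 299.6  98. ]
mark at z 110 [598.1 296.3 110. ]
mark at z 116 [597.  294.7 116. ]
mark at z 121 [596.1 293.4 121. ]
boss disc 98 [579.7 291.1  98. ]
boss disc 90 [581.  293.2  90. ]
[(np.float32(127.511), np.float64(587.0), np.float64(285.0), np.float64(40.0)), (np.float32(126.43124), np.float64(587.0), np.float64(284.0), np.float64(38.0)), (np.float32(126.18548), np.float64(587.0), np.float64(285.0), np.float64(38.0)), (np.float32(126.04428), np.float64(587.0), np.float64(285.0), np.float64(42.0)), (np.float32(125.85763), np.float64(587.0), np.float64(284.0), np.float64(40.0)), (np.float32(125.648155), np.float64(587.0), np.float64(284.0), np.float64(36.0)), (np.float32(125.13791), np.float64(587.0), np.float64(284.0), np.float64(34.0)), (np.float32(124.48687), np.float64(587.0), np.float64(285.0), np.float64(44.0))]
hub [ 451.61415214 -317.78328004   11.83411419] 0.2509839934958791
ball [ 480.21574893 -242.81482105   11.05072036] 0.06669391477265663
1.2063260853833975 80.23914993526704
```

```bash
cat > ov.py <<'E'
from h import *
import sys
ax,ay,deg=map(float,sys.argv[1:4]); o=[]
for n,x0,y0 in(("top",189,208),("scene",345,296)):
    im=np.load(f"avg_{n}.npy")[y0:y0+32,x0:x0+32]; k=12.5
    c=cv2.resize(np.clip(im*(1.8 if n=="top" else 1.1),0,255).astype(np.uint8),(400,400),interpolation=cv2.INTER_CUBIC); raw=c.copy()
    def poly(X,col):
        p=((proj(n,X)-[x0,y0]+.5)*k-.5).round().astype(int); cv2.polylines(c,[p.reshape(-1,1,2)],True,col,1)
    th=np.radians(np.arange(0,360,10))
    for z,R,col in((98,22,(0,255,0)),(123,8,(0,255,255))): poly([[ax+R*np.cos(t),ay+R*np.sin(t),z] for t in th],col)
    for i in range(6):
        t=np.radians(deg+60*i);u=np.array([np.cos(t),np.sin(t)]);w=np.array([-u[1],u[0]])*3.2
        for z in((116,98) if n=="top" else (116,)):
            poly([[*(np.array([ax,ay])+u*q+s*w),z] for q,s in((10,1),(15.5,1),(15.5,-1),(10,-1))],(0,0,255) if z==116 else (255,0,255))
    o.append(np.vstack([c,raw])[:300*2] if 0 else c)
cv2.imwrite("pics/"+sys.argv[4],np.hstack(o))
E
python3 ov.py 584 297.5 -11.5 o1.png
```

```text
(no output)
```

View pics/o1.png

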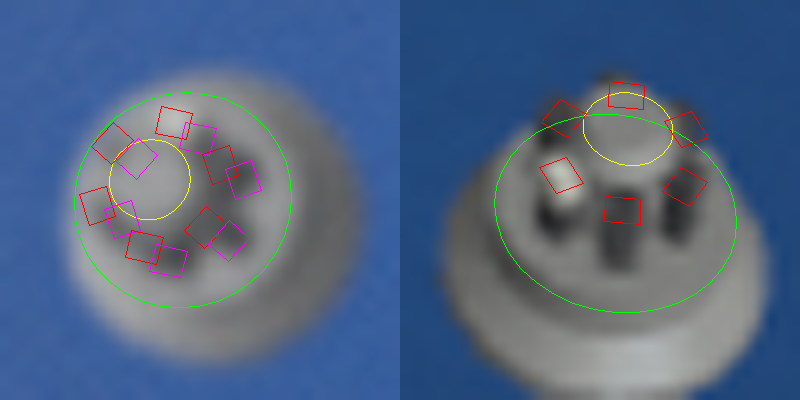

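```bash
cat > go.py <<'E'
# usage: go.py x y z yaw  -> prints turn then shift in tool axes (after the turn)
from h import *
import sys
x,y,z,yaw=map(float,sys.argv[1:5]); s=r.sense()
R=Ro.from_euler('xyz',s['tcp_rot']); G=Ro.from_euler('xyz',[np.pi,0,yaw])
print("turn",(R.inv()*G).as_rotvec().round(4),"shift now-axes",R.inv().apply(np.array([x,y,z])-s['eef_pos']).round(1),"shift goal-axes",G.inv().apply(np.array([x,y,z])-s['eef_pos']).round(1),"q6",s['qpos'][5].round(2),"t",s['clock'])
E
python3 go.py 544.6 165.1 215 1.598
```

```text
turn [-0.      0.      1.3008] shift now-axes [-488.9 -333.8   -1.3] shift goal-axes [-452.1  382.2   -1.3] q6 -0.0 t 1.7
```

```bash
echo '0 0 0.12 0 0 0 1 | 0 0 0.12 0 0 0 1 | 0 0 0.12 0 0 0 1 | 0 0 0.12 0 0 0 1 | 0 0 0.12 0 0 0 1' | python3 steer.py 40
echo '0 0 0.12 0 0 0 1 | 0 0 0.12 0 0 0 1 | 0 0 0.12 0 0 0 1 | 0 0 0.12 0 0 0 1 | 0 0 0.12 0 0 0 1' | python3 steer.py
echo '0 0 0.1 0 0 0 1 | 0 0 0 -30 25 0 1 | 0 0 0 -30 25 0 1 | 0 0 0 -30 25 0 1 | 0 0 0 -30 25 0 1' | python3 steer.py
echo '0 0 0 -30 25 0 0.9 | 0 0 0 -30 25 0 0.8 | 0 0 0 -30 25 0 0.8 | 0 0 0 -30 25 0 0.8 | 0 0 0 -30 25 0 0.8' | python3 steer.py
echo '0 0 0 -30 25 0 0.8 | 0 0 0 -30 25 0 0.8 | 0 0 0 -30 25 0 0.8 | 0 0 0 -30 25 0 0.8 | 0 0 0 0 0 0 0.8' | python3 steer.py
python3 go.py 544.6 165.1 215 1.598
```

```text
clock: 2.12
eef_pos: [150.3, 606.7, 213.7]
tcp_rot: [3.142, 0.0, 2.293]
contact_force: [-0.2, 0.7, -0.4]
opening: 1.0
grasp_force: 0.0
clock: 2.53
eef_pos: [150.3, 606.7, 213.7]
tcp_rot: [3.142, -0.0, 1.693]
contact_force: [0.1, 0.1, -0.2]
opening: 1.004
grasp_force: 0.0
clock: 2.95
eef_pos: [254.2, 488.2, 213.6]
tcp_rot: [3.141, -0.0, 1.6]
contact_force: [1.5, -0.0, 0.1]
opening: 1.002
grasp_force: 0.0
clock: 3.37
eef_pos: [383.7, 341.6, 214.0]
tcp_rot: [3.141, -0.0, 1.599]
contact_force: [0.5, 0.6, -0.2]
opening: 0.798
grasp_force: 0.0
clock: 3.78
eef_pos: [490.0, 221.5, 214.0]
tcp_rot: [3.139, 0.001, 1.595]
contact_force: [-0.5, -0.1, -0.2]
opening: 0.801
grasp_force: 0.0
turn [ 0.0025  0.0013 -0.0028] shift now-axes [-57.7  53.2  -0.8] shift goal-axes [-57.9  53.   -1. ] q6 0.4 t 3.7833
```

```bash
echo '0 0 0 -30 27 0 0.8 | 0 0 0 -27.5 26 0 0.8 | 0 0 0 0 0 0 0.8' | python3 steer.py; python3 go.py 544.6 165.1 125 1.598
```

```text
clock: 4.03
eef_pos: [544.6, 166.4, 214.0]
tcp_rot: [3.139, 0.001, 1.597]
contact_force: [-0.7, 0.2, 1.0]
opening: 0.803
grasp_force: 0.0
turn [ 0.003   0.0012 -0.0015] shift now-axes [-1.2 -0.3 89. ] shift goal-axes [-1.3 -0.  89. ] q6 0.27 t 4.0333
```

```bash
echo '0 0 0 -1 0 30 0.8 | 0 0 0 0 0 30 0.8 | 0 0 0 0 0 20 0.8 | 0 0 0 0 0 9 0.8 | 0 0 0 0 0 0 0.8' | python3 steer.py;echo '0 0 0 0 0 0 0.5 | 0 0 0 0 0 0 0.5 | 0 0 0 0 0 0 0.5 | 0 0 0 0 0 0 0.5' | python3 steer.py 40;  echo '0 0 0 0 0 -10 0.5 | 0 0 0 0 0 -30 0.5 | 0 0 0 0 0 -40 0.5 | 0 0 0 0 0 -20 0.5 | 0 0 0 0 0 0 0.5' | python3 steer.py; python3 go.py 591.6 -282.4 225 1.521
```

```text
clock: 4.45
eef_pos: [539.1, 168.8, 122.7]
tcp_rot: [-3.138, 0.001, 1.599]
contact_force: [-0.7, 0.4, -0.3]
opening: 0.803
grasp_force: 0.0
clock: 4.78
eef_pos: [541.4, 169.3, 126.0]
tcp_rot: [3.14, -0.001, 1.599]
contact_force: [-1.0, 0.6, 0.1]
opening: 0.5
grasp_force: 0.0
clock: 5.2
eef_pos: [543.7, 169.9, 231.2]
tcp_rot: [3.133, -0.003, 1.599]
contact_force: [0.6, 0.8, -0.7]
opening: 0.504
grasp_force: 0.0
turn [ 0.0089 -0.0029  0.0777] shift now-axes [-453.5   35.2    5.4] shift goal-axes [-449.3   70.4    6.2] q6 0.27 t 5.2
```

```bash
python3 -c "
from h import *
crop('scene',230,130,430,330,3,'s2');s=r.sense();print(s['eef_pos'],s['tcp_rot'],s['qpos'],s['opening'])"
```

```text
[542.49178609 169.48187403 228.57662729] [ 3.13545291e+00 -1.68777707e-03  1.59879749e+00] [ 3.00182848e-01  2.47438223e-01  1.74559682e+00 -2.74252850e-05
  1.14219016e+00  2.72198182e-01] 0.4987112087928894
```

View pics/s2.png

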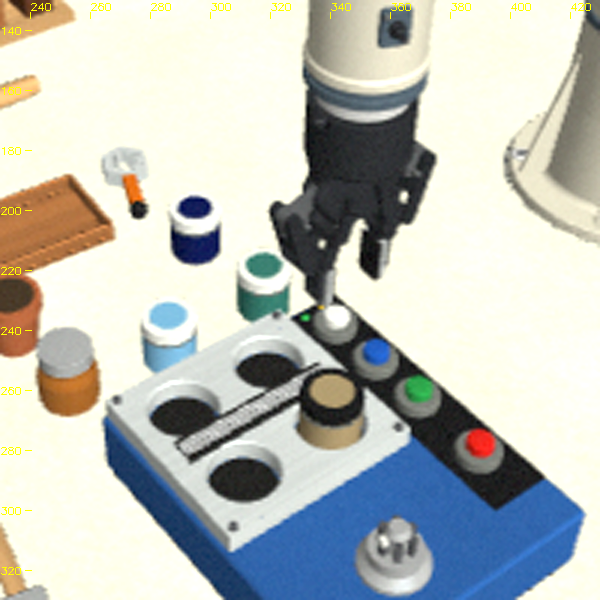

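The pot is still in its well at (340,270), and the gripper is shut at half opening, with its fingertips at about (337,232) and (352,220). I'll check where the reported TCP projects.

```bash
python3 -c "
from h import *
print(proj('scene',[[542.5,169.5,228],[542.5,169.5,206],[564,170,206],[521,169,206],[544,165,131]]).round(1)); print(proj('top',[[542.5,169.5,228]]).round(1))
crop('top',180,150,380,300,4,'t2')"
```

```text
[[344.7 232.1]
 [344.1 238.9]
 [336.8 242.8]
 [351.2 235.1]
 [340.6 259.9]]
[[244.8 232.4]]
```

View pics/t2.png

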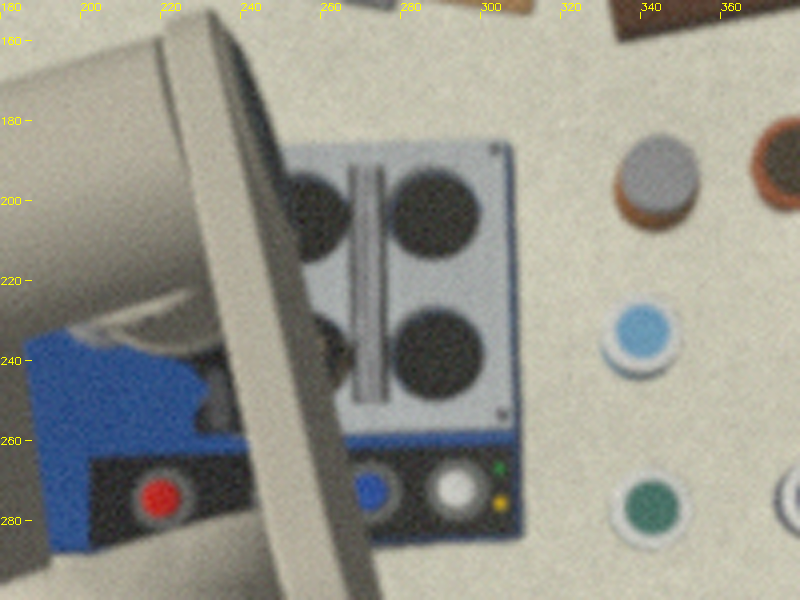

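The top view shows the arm hiding the gripper. In the scene view the fingertips sit 10–15 px higher than the reported pose predicts. I'll check the same thing on the starting pictures.

```bash
python3 -c "
from h import *
s=r.sense();print(s['eef_pos'],s['qpos'])
R=Ro.from_euler('xyz',[-3.14,0,2.899]); t=np.array([150.14,606.2,213])
o=[]
for n,x0,y0,x1,y1 in(('top',0,380,100,480),('scene',560,180,640,280)):
    im=cv2.imread(f'pics/{n}0.png')
    c=cv2.resize(im[y0:y1,x0:x1],(400,400),interpolation=cv2.INTER_CUBIC);c=cv2.convertScaleAbs(c,alpha=2.2)
    k=np.array([400/(x1-x0),400/(y1-y0)])
    for p,col in(([0,0,0],(0,0,255)),([0,42,9],(0,255,0)),([0,-42,9],(255,255,0)),([0,0,-51],(255,0,255))):
        u=(proj(n,R.apply(p)+t)[0]); print(n,p,u.round(1)); cv2.circle(c,tuple(((u-[x0,y0])*k).round().astype(int).tolist()),4,col,-1)
    o.append(c)
cv2.imwrite('pics/g0.png',np.hstack(o))
"
```

```text
[541.29619734 169.11240503 226.52218894] [ 3.00169590e-01  2.49293230e-01  1.74793942e+00 -2.70682286e-06
  1.14130884e+00  2.72228304e-01]
top [0, 0, 0] [ 38.5 415.4]
top [0, 42, 9] [ 22.7 409.4]
top [0, -42, 9] [ 59.6 419.1]
top [0, 0, -51] [ 22.4 422.3]
scene [0, 0, 0] [619.9 281.9]
scene [0, 42, 9] [634.5 299.5]
scene [0, -42, 9] [602.  270.6]
scene [0, 0, -51] [632.2 265.8]
```

View pics/g0.png

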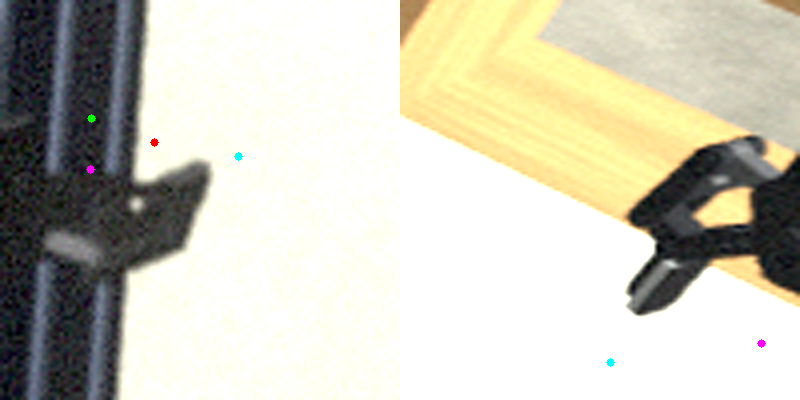

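```bash
python3 -c "
from h import *
R=Ro.from_euler('xyz',[-3.14,0,2.899]); t=np.array([150.14,606.2,213]); print(R.apply([0,-42,9])+t)
for a,b in(((48.5,431),(607,255)),((51,422),(607,255)),((46,441),(607,255)),((51,421),(610,258)),((51,421),(606,252))): print(tri(a,b))
"
```

```text
[140.04732247 565.41596347 204.06690284]
(array([130.99363979, 558.56876095, 244.91926714]), np.float64(3.1535636995898813))
(array([146.41043663, 557.03112473, 250.05145525]), np.float64(0.3325664915573725))
(array([113.42830785, 560.10608826, 238.88764144]), np.float64(6.908075757309916))
(array([145.20615789, 562.86157991, 244.02178566]), np.float64(1.718010211302726))
(array([150.32581051, 552.85434232, 257.84866938]), np.float64(0.5079206172327986))
```

```bash
echo '0 0 0 -15 -35 0 0 | 0 0 0 -15 -35 0 0 | 0 0 0 -15 -35 0 0 | 0 0 0 -15 -35 0 0 | 0 0 0 -15 -35 0 0' | python3 steer.py | grep eef;echo '0 0 0 0 0 40 0 | 0 0 0 0 0 40 0 | 0 0 0 0 0 20 0 | 0 0 0 0 0 20 0 | 0 0 0 0 0 0 0' | python3 steer.py; python3 -c "
from h import *
crop('scene',330,150,530,300,4,'s3');s=r.sense();print(s['eef_pos'],s['tcp_rot'],s['contact_force'])
t=s['eef_pos'];print(proj('scene',[t,t-[0,0,22]]),proj('top',[t,t-[0,0,22]]))"
```

```text
eef_pos: [365.2, 88.2, 223.4]
clock: 6.13
eef_pos: [364.4, 88.2, 101.4]
tcp_rot: [-3.135, 0.001, 1.599]
contact_force: [-1.3, -0.3, -0.8]
opening: 0.001
grasp_force: 0.0
[365.49333006  88.49586466 102.9985033 ] [-3.13609723e+00  1.14640186e-03  1.59879115e+00] [ 0.44780944  0.48829071 -0.30022815]
[[374.17792762 222.41560829]
 [373.32253015 228.23816188]] [[285.10886553 311.11503637]
 [285.79480939 310.78309482]]
```

View pics/s3.png

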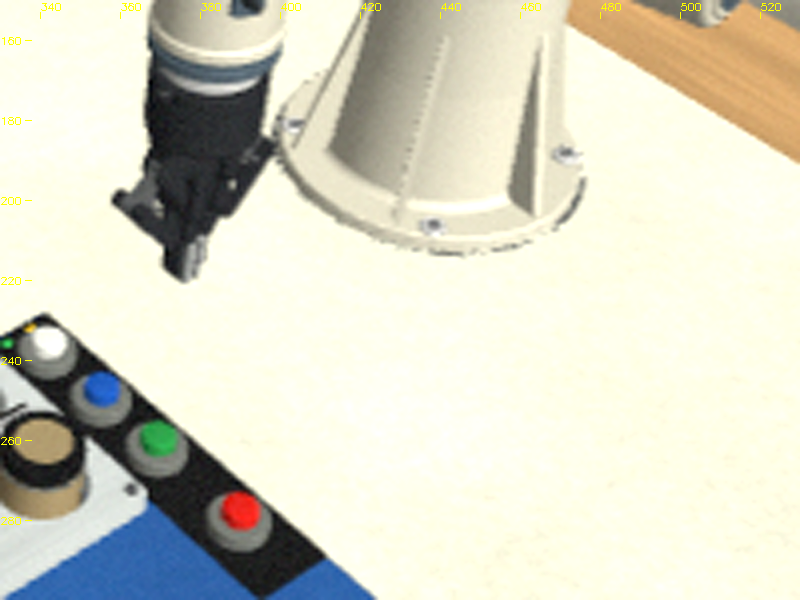

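The closed fingertips are at (376,218) where (373,228) was predicted, so they are about 38 mm above the reported pose. I'll touch the bare table to check.

```bash
echo '0 0 0 0 0 30 0 | 0 0 0 0 0 30 0 | 0 0 0 0 0 10 0 | 0 0 0 0 0 0 0' | python3 steer.py | egrep 'eef|cont';echo '0 0 0 0 0 3 0 | 0 0 0 0 0 3 0 | 0 0 0 0 0 0 0' | python3 steer.py | egrep 'eef|cont';echo '0 0 0 0 0 3 0 | 0 0 0 0 0 3 0 | 0 0 0 0 0 0 0' | python3 steer.py | egrep 'eef|cont'; python3 -c "
from h import *
s=r.sense();t=s['eef_pos'];print(t,s['contact_force'],s['qpos'])
crop('top',220,250,400,385,4.4,'t4');print(proj('top',[t,t-[0,0,22]]),proj('scene',[t-[0,0,22],t]))
crop('scene',330,180,450,270,5,'s4')
a=cv2.imread('pics/s4.png');b=cv2.imread('pics/t4.png');b=cv2.resize(b,(600,450));cv2.imwrite('pics/st4.png',cv2.resize(np.vstack([a,b]),(400,600)))"
```

```text
eef_pos: [366.6, 88.8, 33.6]
contact_force: [-0.4, -0.7, 0.1]
eef_pos: [368.7, 89.3, 29.4]
contact_force: [-0.3, -0.1, 0.2]
eef_pos: [367.9, 89.1, 22.6]
contact_force: [1.0, -0.9, -0.2]
[367.8888376   89.06461544  22.64638381] [ 0.95238371 -0.85109736 -0.16638459] [ 2.33588202e-01  3.06537680e-01  2.28838147e+00 -4.98544463e-05
  5.46404350e-01  2.05566137e-01]
[[287.27882658 309.04203946]
 [287.87778671 308.77118354]] [[369.86875185 248.79317079]
 [370.64641618 243.46442698]]
```

View pics/st4.png

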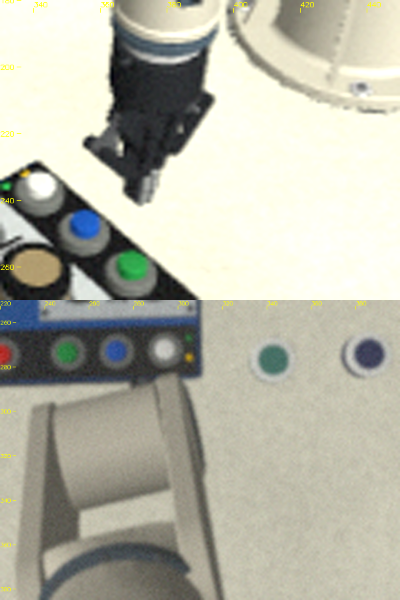

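The tip is at about (372,239) in the scene view, where a tip on the table would be at (370,249). It is still some 37 mm up and there is no contact. I'll go on down gently.

```bash
for i in 1; do echo '0 0 0 0 0 5 0 | 0 0 0 0 0 5 0 | 0 0 0 0 0 5 0 | 0 0 0 0 0 5 0 | 0 0 0 0 0 0 0' | python3 steer.py | egrep 'eef|cont|rot'; echo '0 0 0 0 0 3 0 | 0 0 0 0 0 3 0 | 0 0 0 0 0 0 0' | python3 steer.py | egrep 'eef|cont|rot'; done
```

```text
eef_pos: [367.1, 88.9, 1.7]
tcp_rot: [-3.14, 0.0, 1.599]
contact_force: [0.3, -0.4, 0.1]
eef_pos: [367.6, 89.0, -3.8]
tcp_rot: [-3.141, 0.0, 1.599]
contact_force: [-0.6, -0.1, 0.1]
```

```bash
echo '0 0 0 0 0 3 0 | 0 0 0 0 0 3 0 | 0 0 0 0 0 0 0' | python3 steer.py | egrep 'eef|cont';echo '0 0 0 0 0 2 0 | 0 0 0 0 0 0 0' | python3 steer.py | egrep 'eef|cont';echo '0 0 0 0 0 2 0 | 0 0 0 0 0 0 0' | python3 steer.py | egrep 'eef|cont'; python3 -c "
from rig import r; s=r.sense();print(s['qpos'],s['joint_efforts'])"
```

```text
eef_pos: [367.6, 89.0, -9.7]
contact_force: [-0.5, 0.3, 1.1]
eef_pos: [367.8, 89.0, -11.5]
contact_force: [0.3, 0.3, 0.1]
eef_pos: [367.8, 89.0, -13.5]
contact_force: [-0.5, 0.7, 0.2]
[2.33536329e-01 3.95413733e-01 2.30190529e+00 5.07726608e-06
 4.44386197e-01 2.05589036e-01] [ 2.47776916e-04 -4.20019913e+01 -1.28287223e+01  2.47733789e-05
 -7.69868656e-02 -9.94281436e-06]
```

```bash
for i in 1; do echo '0 0 0 0 0 1.5 0 | 0 0 0 0 0 0 0' | python3 steer.py | egrep 'eef|cont';echo '0 0 0 0 0 1.5 0 | 0 0 0 0 0 0 0' | python3 steer.py | egrep 'eef|cont';echo '0 0 0 0 0 1.5 0 | 0 0 0 0 0 0 0' | python3 steer.py | egrep 'eef|cont';done
```

```text
eef_pos: [367.8, 89.0, -15.0]
contact_force: [1.0, -1.0, -0.0]
eef_pos: [367.8, 89.0, -16.5]
contact_force: [-0.4, -0.4, -1.0]
eef_pos: [367.9, 89.1, -17.6]
contact_force: [-1.1, -0.5, 7.3]
```

Contact came at a reported z of -17, where 22 was expected, so the reported height is about 39 mm low. Now I'll check for a horizontal error too.

```bash
python3 -c "
from h import *
im=np.mean([r.grab_frame('scene')[:,:,::-1].astype(float) for _ in range(6)],0).astype(np.uint8)
x0,y0=340,215;k=12
c=cv2.resize(im[y0:y0+45,x0:x0+60],None,fx=k,fy=k,interpolation=cv2.INTER_CUBIC)
for i,X in enumerate([[368,89,0],[378,89,0],[358,89,0],[368,99,0],[368,79,0],[368,89,22]]):
    u=(proj('scene',[X])[0]-[x0,y0]+.5)*k; cv2.circle(c,tuple(u.round().astype(int).tolist()),3,[(0,0,255),(0,255,0),(0,128,0),(255,0,0),(128,0,0),(255,0,255)][i],-1)
cv2.imwrite('pics/s5.png',c)"
```

```text
(no output)
```

View pics/s5.png

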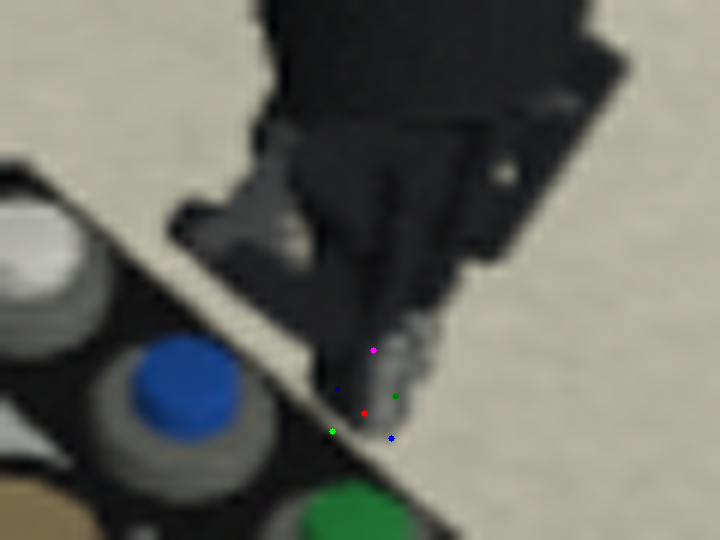

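The tip agrees horizontally with the reported point to within 2–3 mm, so only z is offset. I'll build the 39 mm into the helper and retry.

```bash
sed -i "s/^x,y,z,yaw=.*/x,y,z,yaw=map(float,sys.argv[1:5]); z-=39; s=r.sense()/" go.py; echo '0 0 0 0 0 -10 0.3 | 0 0 0 0 0 -40 0.8 | 0 0 0 0 0 -40 0.8 | 0 0 0 0 0 -40 0.8 | 0 0 0 0 0 -40 0.8' | python3 steer.py |grep eef;  echo '0 0 0 0 0 0 0.8 | 0 0 0 0 0 0 0.8' | python3 steer.py|grep eef;python3 go.py 544.6 165.1 195 1.598
```

```text
eef_pos: [367.1, 88.9, 153.9]
eef_pos: [369.6, 89.5, 154.4]
turn [ 0.0057 -0.0012  0.0008] shift now-axes [ 70.7 177.1  -0.5] shift goal-axes [ 70.8 177.   -1.6] q6 0.21 t 9.75
```

```bash
echo '0 0 0 14 35.5 0 0.8 | 0 0 0 14 35.5 0 0.8 | 0 0 0 14 35.5 0 0.8 | 0 0 0 14 35.5 0 0.8 | 0 0 0 14 35.5 0 0.8' | python3 steer.py |grep eef;  echo '0 0 0 0 0 0 0.8 | 0 0 0 0 0 0 0.8 | 0 0 0 0 0 0 0.8' | python3 steer.py|grep eef;python3 go.py 544.6 165.1 195 1.598;  echo '0 0 0 0 0 0 0.8 | 0 0 0 0 0 0 0.8 | 0 0 0 0 0 0 0.8' | python3 steer.py|grep eef;python3 go.py 544.6 165.1 125 1.598
```

```text
eef_pos: [543.8, 164.4, 149.8]
eef_pos: [541.5, 163.5, 150.0]
turn [-0.0042  0.0012  0.001 ] shift now-axes [ 1.6  3.1 -6. ] shift goal-axes [ 1.6  3.2 -6. ] q6 0.26 t 10.4167
eef_pos: [542.5, 163.6, 152.2]
turn [-0.0003  0.0001  0.0006] shift now-axes [ 1.4  2.2 66.2] shift goal-axes [ 1.4  2.2 66.2] q6 0.26 t 10.6667
```

```bash
echo '0 0 0 1.4 2.2 20 0.8 | 0 0 0 0 0 20 0.8 | 0 0 0 0 0 15 0.8 | 0 0 0 0 0 11 0.8 | 0 0 0 0 0 0 0.8' | python3 steer.py |egrep 'eef|cont';  echo '0 0 0 0 0 0 0.8 | 0 0 0 0 0 0 0.8 | 0 0 0 0 0 0 0.8' | python3 steer.py|egrep 'eef|cont';  echo '0 0 0 0 0 0 0.6 | 0 0 0 0 0 0 0.5 | 0 0 0 0 0 0 0.5 | 0 0 0 0 0 0 0.5' | python3 steer.py 50
```

```text
eef_pos: [543.8, 164.9, 84.3]
contact_force: [-0.1, -0.2, -0.5]
eef_pos: [546.2, 165.7, 87.3]
contact_force: [0.2, 0.3, 0.2]
clock: 11.67
eef_pos: [546.1, 165.6, 87.3]
tcp_rot: [3.14, -0.0, 1.599]
contact_force: [-1.4, -0.4, 5.7]
opening: 0.614
grasp_force: 51.7
```

```bash
echo '0 0 0 0 0 -10 0.5 | 0 0 0 0 0 -30 0.5 | 0 0 0 0 0 -30 0.5 | 0 0 0 0 0 -10 0.5 | 0 0 0 0 0 0 0.5' | python3 steer.py |egrep 'eef|open|grasp|cont'; python3 go.py 591.6 -282.4 205 1.521
```

```text
eef_pos: [547.5, 166.1, 169.7]
contact_force: [0.1, -0.5, -1.3]
opening: 0.613
grasp_force: 52.9
turn [ 0.0056 -0.0017  0.0778] shift now-axes [-449.5   31.5    3.2] shift goal-axes [-445.7   66.4    3.7] q6 0.26 t 12.0833
```

```bash
echo '0 0 0.078 -20 0 0 0.5 | 0 0 0 -38 6 0 0.5 | 0 0 0 -38 6 0 0.5 | 0 0 0 -38 6 0 0.5 | 0 0 0 -38 6 0 0.5' | python3 steer.py |egrep 'eef|grasp'; echo '0 0 0 -38 6 0 0.5 | 0 0 0 -38 6 0 0.5 | 0 0 0 -38 6 0 0.5 | 0 0 0 -38 6 0 0.5 | 0 0 0 -38 6 0 0.5' | python3 steer.py |egrep 'eef|grasp';echo '0 0 0 -38 6 0 0.5 | 0 0 0 -25 3 0 0.5 | 0 0 0 0 0 0 0.5 | 0 0 0 0 0 0 0.5 | 0 0 0 0 0 0 0.5' | python3 steer.py |egrep 'eef|grasp'; python3 go.py 591.6 -282.4 60 1.521
```

```text
eef_pos: [561.3, -9.1, 164.8]
grasp_force: 52.9
eef_pos: [581.8, -200.5, 164.6]
grasp_force: 52.9
eef_pos: [587.8, -261.4, 164.8]
grasp_force: 52.9
turn [-0.0021 -0.0012 -0.0007] shift now-axes [-21.    5.2 143.8] shift goal-axes [-20.8   4.8 143.8] q6 -0.37 t 13.3333
```

```bash
echo '0 0 0 -21 5 20 0.5 | 0 0 0 0 0 35 0.5 | 0 0 0 0 0 35 0.5 | 0 0 0 0 0 30 0.5 | 0 0 0 0 0 18 0.5' | python3 steer.py |egrep 'eef|cont'; echo '0 0 0 0 0 4 0.5 | 0 0 0 0 0 0 0.5 | 0 0 0 0 0 0 0.5 | 0 0 0 0 0 0 0.5' | python3 steer.py |egrep 'eef|cont';echo '0 0 0 0 0 2 0.5 | 0 0 0 0 0 0 0.5' | python3 steer.py |egrep 'eef|cont'
```

```text
eef_pos: [590.5, -280.6, 24.4]
contact_force: [-1.0, 0.7, -0.9]
eef_pos: [594.0, -283.4, 26.0]
contact_force: [0.2, -0.7, -1.2]
eef_pos: [593.4, -283.6, 23.4]
contact_force: [-0.3, 0.5, -2.1]
```

```bash
echo '0 0 0 0 0 3 0.5 | 0 0 0 0 0 0 0.5' | python3 steer.py |egrep 'eef|cont';echo '0 0 0 0 0 1.5 0.5 | 0 0 0 0 0 0 0.5' | python3 steer.py |egrep 'eef|cont';echo '0 0 0 0 0 1.5 0.5 | 0 0 0 0 0 0 0.5' | python3 steer.py |egrep 'eef|cont'
```

```text
eef_pos: [592.6, -283.4, 19.2]
contact_force: [0.5, -0.4, -1.8]
eef_pos: [592.6, -283.4, 17.5]
contact_force: [0.9, 0.4, -1.2]
eef_pos: [592.6, -283.5, 17.4]
contact_force: [-4.9, 2.0, 11.1]
```

```bash
echo '0 0 0 0 0 0 0.8 | 0 0 0 0 0 0 0.85 | 0 0 0 0 0 0 0.85 | 0 0 0 0 0 -10 0.85 | 0 0 0 0 0 -40 0.85' | python3 steer.py |egrep 'eef|open';echo '0 0 0 0 0 -40 0.85 | 0 0 0 0 0 -40 0.85 | 0 0 0 0 0 0 0.8 | 0 0 0 0 0 0 0.8' | python3 steer.py |egrep 'eef|open'
cat > loc.py <<'E'
from h import *
ref=np.load("avg_top.npy"); now=np.mean([r.grab_frame("top")[:,:,::-1].astype(float) for _ in range(2)],0)
def cen(im,u,v,col,h):
    x0,y0=int(u)-h,int(v)-h; p=cv2.GaussianBlur(im,(3,3),0)[max(y0,0):y0+2*h,x0:x0+2*h]
    m=(np.linalg.norm(p-col,axis=2)<22).astype(np.uint8); n,_,st,c=cv2.connectedComponentsWithStats(m)
    return [(round(c[i][0]+x0,1),round(c[i][1]+y0,1),int(st[i][4])) for i in range(1,n) if st[i][4]>20]
for k,u,v,z,h in(("pot_c",340.4,232.6,56,26),("pot_d",342.9,276.8,56,26),("pot_a",385.7,274,56,26),("arm",427,271.5,12,22),("done_lid",253.8,237.2,131,20)):
    col=ref[int(v)-1:int(v)+2,int(u)-1:int(u)+2].mean((0,1)); a=cen(ref,u,v,col,h if k!="arm" else 22); b=cen(now,u,v,col,h)
    a0=min(a,key=lambda q:np.hypot(q[0]-u,q[1]-v)); print(k,"ref",a0,onz("top",a0[:2],z).round(1)[:2],"now",[(q,onz("top",q[:2],z).round(1)[:2].tolist()) for q in b])
E
python3 loc.py
```

```text
eef_pos: [588.7, -281.5, 61.3]
opening: 0.848
eef_pos: [594.5, -284.3, 150.0]
opening: 0.801
pot_c ref (np.float64(340.4), np.float64(232.5), 116) [566.3 -50.7] now [((np.float64(340.3), np.float64(232.5), 91), [566.3, -50.5])]
pot_d ref (np.float64(342.7), np.float64(276.4), 105) [451.9 -55.7] now [((np.float64(342.5), np.float64(276.4), 87), [451.9, -55.2])]
pot_a ref (np.float64(385.9), np.float64(274.0), 96) [ 457.9 -167.2] now [((np.float64(385.9), np.float64(273.9), 91), [458.1, -167.2])]
arm ref (np.float64(421.9), np.float64(270.2), 72) [ 469.9 -270.7] now [((np.float64(423.7), np.float64(249.8), 24), [524.9, -277.2]), ((np.float64(421.9), np.float64(270.2), 65), [469.9, -270.7])]
done_lid ref (np.float64(253.4), np.float64(237.0), 142) [545. 165.] now []
```

```bash
python3 -c "
from h import *
T=lambda x,y:np.array([180+(x+.5)/2.85-.5,170+(y+.5)/2.85-.5])
for n,p in(('FR',(312,195)),('RR',(309,95)),('RL',(215,97))): print(n,onz('top',T(*p),75).round(1),onz('top',T(*p),95).round(1))"
python3 go.py 566.2 -50.5 189 1.598
```

```text
FR [549.3  81.8  75. ] [546.8  80.4  95. ]
RR [641.   85.1  75. ] [636.8  83.6  95. ]
RL [639.4 170.6  75. ] [635.2 167.6  95. ]
turn [-0.0003 -0.0001 -0.0772] shift now-axes [231.1 -37.6  -3.9] shift goal-axes [233.3 -19.7  -3.9] q6 -0.4 t 15.6
```

```bash
echo '0 0 -0.077 0 0 0 0.8 | 0 0 0 38 -3 0 0.8 | 0 0 0 38 -3 0 0.8 | 0 0 0 38 -3 0 0.8 | 0 0 0 38 -4 0 0.8' | python3 steer.py |egrep 'eef';echo '0 0 0 38 -3 0 0.8 | 0 0 0 38 -3 0 0.8 | 0 0 0 0 0 0 0.8 | 0 0 0 0 0 0 0.8 | 0 0 0 0 0 0 0.8' | python3 steer.py |egrep 'eef'; python3 go.py 566.2 -50.5 51 1.598
```

```text
eef_pos: [573.9, -130.2, 144.2]
eef_pos: [566.9, -56.0, 145.1]
turn [-0.002   0.0001  0.0008] shift now-axes [  5.5  -0.3 133.1] shift goal-axes [  5.5  -0.5 133.1] q6 -0.13 t 16.4333
```

```bash
echo '0 0 0 5.5 0 35 0.8 | 0 0 0 0 0 35 0.8 | 0 0 0 0 0 35 0.8 | 0 0 0 0 0 20 0.8 | 0 0 0 0 0 8 0.8' | python3 steer.py |egrep 'eef|cont';echo '0 0 0 0 0 0 0.8 | 0 0 0 0 0 0 0.8 | 0 0 0 0 0 0 0.8' | python3 steer.py |egrep 'eef|cont';echo '0 0 0 0 0 0 0.6 | 0 0 0 0 0 0 0.5 | 0 0 0 0 0 0 0.5 | 0 0 0 0 0 0 0.5 | 0 0 0 0 0 0 0.5' | python3 steer.py 50 ;echo '0 0 0 0 0 -10 0.5 | 0 0 0 0 0 -35 0.5 | 0 0 0 0 0 -40 0.5 | 0 0 0 0 0 -40 0.5 | 0 0 0 0 0 -28 0.5' | python3 steer.py | egrep 'eef|open'; python3 go.py 637 83.8 205 1.598
```

```text
eef_pos: [564.7, -51.8, 9.3]
contact_force: [-1.1, 0.9, 0.3]
eef_pos: [568.5, -51.2, 14.5]
contact_force: [-1.1, -0.4, 0.5]
clock: 17.52
eef_pos: [568.5, -50.8, 15.0]
tcp_rot: [3.139, 0.001, 1.598]
contact_force: [-1.7, -1.9, 6.2]
opening: 0.618
grasp_force: 51.5
eef_pos: [568.3, -50.5, 171.0]
opening: 0.618
turn [ 0.0041  0.0004 -0.0001] shift now-axes [132.4  72.3   5.2] shift goal-axes [132.4  72.3   5. ] q6 -0.12 t 17.9333
```

```bash
echo '0 0 0 33 18 0 0.5 | 0 0 0 33 18 0 0.5 | 0 0 0 33 18 0 0.5 | 0 0 0 33 18 0 0.5 | 0 0 0 0 0 0 0.5' | python3 steer.py |egrep 'eef';echo '0 0 0 0 0 0 0.5 | 0 0 0 0 0 0 0.5 | 0 0 0 0 0 0 0.5 | 0 0 0 0 0 0 0.5 | 0 0 0 0 0 0 0.5' | python3 steer.py |egrep 'eef|grasp'; python3 go.py 637 83.8 129 1.598
```

```text
eef_pos: [638.7, 89.1, 168.0]
eef_pos: [635.5, 82.4, 166.4]
grasp_force: 53.4
turn [-0.      0.0001 -0.0014] shift now-axes [ 1.4  1.6 76.4] shift goal-axes [ 1.4  1.6 76.4] q6 0.1 t 18.7667
```

```bash
echo '0 0 0 1.4 1.6 20 0.5 | 0 0 0 0 0 18 0.5 | 0 0 0 0 0 10 0.5 | 0 0 0 0 0 0 0.5 | 0 0 0 0 0 0 0.5' | python3 steer.py |egrep 'eef';echo '0 0 0 0 0 0 0.5 | 0 0 0 0 0 0 0.5 | 0 0 0 0 0 0 0.5 | 0 0 0 0 0 0 0.5 | 0 0 0 0 0 0 0.5' | python3 steer.py |egrep 'eef|grasp'; python3 go.py 637 83.8 129 1.598
```

```text
eef_pos: [637.0, 84.4, 118.0]
eef_pos: [637.6, 84.9, 118.7]
grasp_force: 53.4
turn [ 0.0007 -0.0001 -0.0001] shift now-axes [-1.1 -0.6 28.7] shift goal-axes [-1.1 -0.6 28.7] q6 0.1 t 19.6
```

```bash
echo '0 0 0 -1.1 -0.6 4 0.5 | 0 0 0 0 0 5 0.5 | 0 0 0 0 0 5 0.5 | 0 0 0 0 0 5 0.5 | 0 0 0 0 0 5 0.5' | python3 steer.py |egrep 'eef|cont';echo '0 0 0 0 0 2 0.5 | 0 0 0 0 0 1 0.5 | 0 0 0 0 0 0 0.5' | python3 steer.py |egrep 'eef|cont';echo '0 0 0 0 0 1.5 0.5 | 0 0 0 0 0 0 0.5' | python3 steer.py |egrep 'eef|cont'
```

```text
eef_pos: [636.5, 83.7, 93.3]
contact_force: [0.1, -0.6, -2.1]
eef_pos: [636.6, 83.7, 90.8]
contact_force: [-0.2, 0.1, -2.6]
eef_pos: [637.0, 83.8, 90.1]
contact_force: [-0.8, 0.2, -0.3]
```

```bash
echo '0 0 0 0 0 1 0.5 | 0 0 0 0 0 0 0.75 | 0 0 0 0 0 0 0.8 | 0 0 0 0 0 0 0.8 | 0 0 0 0 0 -10 0.8' | python3 steer.py |egrep 'eef|cont|open';echo '0 0 0 0 0 -30 0.8 | 0 0 0 0 0 -30 0.8 | 0 0 0 0 -20 -10 0.8 | 0 0 0 -33 -40 0 0.8 | 0 0 0 -33 -40 0 0.8' | python3 steer.py |egrep 'eef|open'; python3 loc.py; python3 go.py 451.9 -55.4 189 1.598
```

```text
eef_pos: [635.5, 83.5, 97.3]
contact_force: [0.1, 0.2, -0.1]
opening: 0.799
eef_pos: [554.3, 28.8, 170.3]
opening: 0.801
pot_c ref (np.float64(340.4), np.float64(232.5), 116) [566.3 -50.7] now []
pot_d ref (np.float64(342.7), np.float64(276.4), 105) [451.9 -55.7] now [((np.float64(325.6), np.float64(292.4), 169), [411.0, -11.5])]
pot_a ref (np.float64(385.9), np.float64(274.0), 96) [ 457.9 -167.2] now [((np.float64(385.9), np.float64(273.9), 94), [458.1, -167.2])]
arm ref (np.float64(421.9), np.float64(270.2), 72) [ 469.9 -270.7] now [((np.float64(422.0), np.float64(270.2), 68), [469.9, -270.9])]
done_lid ref (np.float64(253.4), np.float64(237.0), 142) [545. 165.] now [((np.float64(269.9), np.float64(235.4), 118), [548.9, 124.8]), ((np.float64(256.7), np.float64(239.3), 45), [539.3, 156.9])]
turn [-0.0038  0.001  -0.0014] shift now-axes [-78.7 -99.1  19.4] shift goal-axes [-78.6 -99.3  18.9] q6 0.02 t 21.3667
```

```bash
echo '0 0 0 -38 -18 0 0.8 | 0 0 0 -38 -18 0 0.8 | 0 0 0 -38 -18 0 0.8 | 0 0 0 -38 -18 0 0.8 | 0 0 0 -38 -18 0 0.8' | python3 steer.py |egrep 'eef';echo '0 0 0 0 0 0 0.8 | 0 0 0 0 0 0 0.8 | 0 0 0 0 0 0 0.8 | 0 0 0 0 0 0 0.8' | python3 steer.py |egrep 'eef'; python3 loc.py|egrep 'd ref|a ref'; python3 go.py 458 -167.2 51 1.598
```

```text
eef_pos: [469.5, -163.7, 169.6]
eef_pos: [470.6, -161.3, 169.0]
pot_d ref (np.float64(342.7), np.float64(276.4), 105) [451.9 -55.7] now [((np.float64(342.7), np.float64(276.5), 96), [451.6, -55.7])]
pot_a ref (np.float64(385.9), np.float64(274.0), 96) [ 457.9 -167.2] now []
done_lid ref (np.float64(253.4), np.float64(237.0), 142) [545. 165.] now []
turn [ 0.0002 -0.0001  0.0017] shift now-axes [ -5.8 -12.7 156.8] shift goal-axes [ -5.8 -12.7 156.8] q6 -0.36 t 22.2167
```

```bash
echo '0 0 0 -5.8 -12.7 30 0.8 | 0 0 0 0 0 38 0.8 | 0 0 0 0 0 38 0.8 | 0 0 0 0 0 30 0.8 | 0 0 0 0 0 20 0.8' | python3 steer.py |egrep 'eef|cont';echo '0 0 0 0 0 0 0.8 | 0 0 0 0 0 0 0.8 | 0 0 0 0 0 0 0.8 | 0 0 0 0 0 0 0.8' | python3 steer.py |egrep 'eef|cont';echo '0 0 0 0 0 0 0.6 | 0 0 0 0 0 0 0.5 | 0 0 0 0 0 0 0.5 | 0 0 0 0 0 0 0.5 | 0 0 0 0 0 0 0.5' | python3 steer.py 50 ;echo '0 0 0 0 0 -10 0.5 | 0 0 0 0 0 -35 0.5 | 0 0 0 0 0 -40 0.5 | 0 0 0 0 0 -40 0.5 | 0 0 0 0 0 -28 0.5' | python3 steer.py | egrep 'eef|open'; python3 go.py 547 81.4 205 1.598
```

```text
eef_pos: [456.3, -166.7, 10.0]
contact_force: [-0.2, 0.6, 0.6]
eef_pos: [458.8, -168.4, 14.2]
contact_force: [-0.1, -0.4, -0.1]
clock: 23.38
eef_pos: [458.5, -168.6, 14.4]
tcp_rot: [3.139, 0.001, 1.598]
contact_force: [-0.7, 1.9, 10.2]
opening: 0.616
grasp_force: 50.6
eef_pos: [458.0, -168.6, 170.0]
opening: 0.617
turn [ 0.0033  0.0014 -0.0003] shift now-axes [247.6  95.7   4. ] shift goal-axes [247.5  95.8   4. ] q6 -0.38 t 23.8
```

```bash
echo '0 0 0 35 13 0 0.5 | 0 0 0 35 14 0 0.5 | 0 0 0 35 14 0 0.5 | 0 0 0 35 14 0 0.5 | 0 0 0 35 14 0 0.5' | python3 steer.py |egrep 'eef';echo '0 0 0 35 14 0 0.5 | 0 0 0 35 13 0 0.5 | 0 0 0 0 0 0 0.5 | 0 0 0 0 0 0 0.5 | 0 0 0 0 0 0 0.5' | python3 steer.py |egrep 'eef|grasp';echo '0 0 0 0 0 0 0.5 | 0 0 0 0 0 0 0.5 | 0 0 0 0 0 0 0.5' | python3 steer.py |egrep 'eef|grasp'; python3 go.py 547 80 128.4 1.598
```

```text
eef_pos: [521.8, 10.1, 167.1]
eef_pos: [546.2, 79.1, 166.2]
grasp_force: 53.5
eef_pos: [546.4, 78.2, 165.9]
grasp_force: 53.5
turn [ 0.      0.0001 -0.0017] shift now-axes [ 1.8  0.6 76.5] shift goal-axes [ 1.8  0.6 76.5] q6 0.11 t 24.8833
```

```bash
echo '0 0 0 1.8 0.6 20 0.5 | 0 0 0 0 0 18 0.5 | 0 0 0 0 0 10 0.5 | 0 0 0 0 0 0 0.5 | 0 0 0 0 0 0 0.5' | python3 steer.py |egrep 'eef';echo '0 0 0 0 0 0 0.5 | 0 0 0 0 0 0 0.5 | 0 0 0 0 0 0 0.5 | 0 0 0 0 0 0 0.5 | 0 0 0 0 0 0 0.5' | python3 steer.py |egrep 'eef|grasp'; python3 go.py 547 80 128.4 1.598
```

```text
eef_pos: [546.9, 80.5, 117.5]
eef_pos: [547.5, 81.1, 118.1]
grasp_force: 53.5
turn [ 0.0007 -0.0001 -0.0001] shift now-axes [-1.1 -0.5 28.7] shift goal-axes [-1.1 -0.5 28.7] q6 0.12 t 25.7167
```

```bash
echo '0 0 0 -1.1 -0.5 4 0.5 | 0 0 0 0 0 5 0.5 | 0 0 0 0 0 5 0.5 | 0 0 0 0 0 5 0.5 | 0 0 0 0 0 5 0.5' | python3 steer.py |egrep 'eef|cont';echo '0 0 0 0 0 2 0.5 | 0 0 0 0 0 1 0.5 | 0 0 0 0 0 0 0.5' | python3 steer.py |egrep 'eef|cont';echo '0 0 0 0 0 1.5 0.5 | 0 0 0 0 0 0 0.5' | python3 steer.py |egrep 'eef|cont'
```

```text
eef_pos: [546.5, 79.9, 92.9]
contact_force: [0.4, -0.9, -0.8]
eef_pos: [546.6, 79.9, 90.3]
contact_force: [0.4, -0.1, -1.3]
eef_pos: [547.0, 80.0, 89.5]
contact_force: [0.2, 0.5, -0.8]
```

```bash
echo '0 0 0 0 0 1 0.5 | 0 0 0 0 0 0 0.75 | 0 0 0 0 0 0 0.8 | 0 0 0 0 0 0 0.8 | 0 0 0 0 0 -10 0.8' | python3 steer.py |egrep 'eef|cont|open';echo '0 0 0 0 0 -30 0.8 | 0 0 0 0 0 -30 0.8 | 0 0 0 -10 -10 -10 0.8 | 0 0 0 -38 -26 0 0.8 | 0 0 0 -38 -26 0 0.8' | python3 steer.py |egrep 'eef|open'; echo '0 0 0 -38 -26 0 0.8 | 0 0 0 0 0 0 0.8 | 0 0 0 0 0 0 0.8 | 0 0 0 0 0 0 0.8' | python3 steer.py |grep eef; python3 go.py 451.7 -55.6 51 1.598
```

```text
eef_pos: [545.6, 79.7, 97.0]
contact_force: [-0.5, -1.3, -0.0]
opening: 0.796
eef_pos: [492.6, -0.4, 169.9]
opening: 0.798
eef_pos: [469.9, -35.6, 169.0]
turn [ 0.0016 -0.0001 -0.0013] shift now-axes [-19.6 -19.  156.9] shift goal-axes [-19.5 -18.7 157. ] q6 -0.1 t 27.7167
```

```bash
python3 -c "
from h import *
ref=np.load('avg_scene.npy'); now=r.grab_frame('scene')[:,:,::-1].astype(float)
for n,u,v in(('d',317.5,218.5),('lever arm',275,195)):
    for im in(ref,now):
        col=ref[int(v)-1:int(v)+2,int(u)-1:int(u)+2].mean((0,1)); m=(np.linalg.norm(im-col,axis=2)<40); m[:int(v)-25]=0;m[int(v)+25:]=0;m[:,:int(u)-25]=0;m[:,int(u)+25:]=0
        y,x=np.nonzero(m); print(n,x.mean().round(1),y.mean().round(1),len(x))
"
```

```text
d 317.7 226.1 235
d 319.4 227.4 194
lever arm 263.7 197.9 82
lever arm 262.6 198.2 94
```

```bash
echo '0 0 0 -19.5 -18.8 30 0.8 | 0 0 0 0 0 38 0.8 | 0 0 0 0 0 38 0.8 | 0 0 0 0 0 30 0.8 | 0 0 0 0 0 20 0.8' | python3 steer.py |egrep 'eef|cont';echo '0 0 0 0 0 0 0.8 | 0 0 0 0 0 0 0.8 | 0 0 0 0 0 0 0.8 | 0 0 0 0 0 0 0.8' | python3 steer.py |egrep 'eef|cont';echo '0 0 0 0 0 0 0.6 | 0 0 0 0 0 0 0.5 | 0 0 0 0 0 0 0.5 | 0 0 0 0 0 0 0.5 | 0 0 0 0 0 0 0.5' | python3 steer.py 50 ;echo '0 0 0 0 0 -10 0.5 | 0 0 0 0 0 -35 0.5 | 0 0 0 0 0 -40 0.5 | 0 0 0 0 0 -40 0.5 | 0 0 0 0 0 -38 0.5' | python3 steer.py | egrep 'eef|open'; python3 go.py 544.8 165.4 205 1.598
```

```text
eef_pos: [450.4, -54.3, 9.6]
contact_force: [-0.8, 0.7, -0.5]
eef_pos: [452.5, -55.2, 13.6]
contact_force: [-0.1, 0.4, -0.3]
clock: 28.93
eef_pos: [452.2, -55.4, 13.8]
tcp_rot: [3.139, 0.0, 1.598]
contact_force: [-1.8, 1.9, 10.4]
opening: 0.615
grasp_force: 50.4
eef_pos: [450.5, -55.4, 178.2]
opening: 0.612
turn [ 0.0009  0.0002 -0.0003] shift now-axes [218.2 100.2  12.3] shift goal-axes [218.2 100.3  12.2] q6 -0.15 t 29.35
```

```bash
echo '0 0 0 36 16 0 0.5 | 0 0 0 36 17 0 0.5 | 0 0 0 36 17 0 0.5 | 0 0 0 36 17 0 0.5 | 0 0 0 36 17 0 0.5' | python3 steer.py |egrep 'eef';echo '0 0 0 36 16 0 0.5 | 0 0 0 0 0 0 0.5 | 0 0 0 0 0 0 0.5 | 0 0 0 0 0 0 0.5 | 0 0 0 0 0 0 0.5' | python3 steer.py |egrep 'eef|grasp';echo '0 0 0 0 0 0 0.5 | 0 0 0 0 0 0 0.5 | 0 0 0 0 0 0 0.5' | python3 steer.py |egrep 'eef|grasp'; python3 go.py 544.8 165.4 127.8 1.598
```

```text
eef_pos: [530.4, 128.5, 176.7]
eef_pos: [544.4, 162.3, 175.5]
grasp_force: 53.8
eef_pos: [545.0, 162.4, 175.4]
grasp_force: 53.8
turn [ 0.0001  0.     -0.0014] shift now-axes [ 3.  -0.1 86.6] shift goal-axes [ 3.  -0.1 86.6] q6 0.26 t 30.4333
```

```bash
echo '0 0 0 3 0 25 0.5 | 0 0 0 0 0 23 0.5 | 0 0 0 0 0 10 0.5 | 0 0 0 0 0 0 0.5 | 0 0 0 0 0 0 0.5' | python3 steer.py |egrep 'eef';echo '0 0 0 0 0 0 0.5 | 0 0 0 0 0 0 0.5 | 0 0 0 0 0 0 0.5 | 0 0 0 0 0 0 0.5 | 0 0 0 0 0 0 0.5' | python3 steer.py |egrep 'eef|grasp'; python3 go.py 544.8 165.4 127.8 1.598
```

```text
eef_pos: [544.9, 165.9, 117.2]
eef_pos: [545.3, 166.3, 117.7]
grasp_force: 53.8
turn [ 0.0008 -0.0002 -0.0002] shift now-axes [-0.9 -0.6 28.9] shift goal-axes [-0.9 -0.5 28.9] q6 0.27 t 31.2667
```

```bash
echo '0 0 0 -0.9 -0.5 4 0.5 | 0 0 0 0 0 5 0.5 | 0 0 0 0 0 5 0.5 | 0 0 0 0 0 5 0.5 | 0 0 0 0 0 5 0.5' | python3 steer.py |egrep 'eef|cont';echo '0 0 0 0 0 2 0.5 | 0 0 0 0 0 1 0.5 | 0 0 0 0 0 0 0.5' | python3 steer.py |egrep 'eef|cont';echo '0 0 0 0 0 2 0.5 | 0 0 0 0 0 0 0.5' | python3 steer.py |egrep 'eef|cont'
```

```text
eef_pos: [544.3, 165.2, 92.3]
contact_force: [0.1, 0.1, -2.0]
eef_pos: [544.4, 165.2, 89.8]
contact_force: [-1.0, -0.3, -1.7]
eef_pos: [544.9, 165.4, 88.9]
contact_force: [-2.1, -0.1, 4.2]
```

Down on the floor. I'll release, rise and head for the lever.

```bash
echo '0 0 0 0 0 0 0.75 | 0 0 0 0 0 0 0.8 | 0 0 0 0 0 0 0.8 | 0 0 0 0 0 -10 0.8 | 0 0 0 0 0 -30 0.8' | python3 steer.py |egrep 'eef|cont|open';echo '0 0 0 0 0 -30 0.8 | 0 0 0 -20 0 -10 0.8 | 0 0 0 -38 -8 0 0.8 | 0 0 0 -38 -8 0 0.8 | 0 0 0 -38 -8 0 0.8' | python3 steer.py |egrep 'eef|open'; echo '0 0 0 -38 -8 0 0.8 | 0 0 0 -38 -8 0 0.8 | 0 0 0 -38 -8 0 0.8 | 0 0 0 0 0 0 0.8' | python3 steer.py |grep eef; python3 loc.py | grep -v d_l; python3 go.py 452 -318 180 1.21; python3 - <<'E'
from h import *
o=[]
for n,x,y,w,h in(("top",428,273,25,25),("scene",272,190,25,25),("top",275,230,50,50),("scene",320,250,50,50)):
    im=np.mean([r.grab_frame(n)[:,:,::-1].astype(float) for _ in range(4)],0)
    c=np.clip(im[y-h:y+h,x-w:x+w]*(1.6 if n=="top" else 1.1),0,255).astype(np.uint8);o.append(cv2.resize(c,(300,300),interpolation=cv2.INTER_CUBIC))
cv2.imwrite("pics/q1.png",np.vstack([np.hstack(o[:2]),np.hstack(o[2:])]))
E
```

```text
eef_pos: [541.9, 164.5, 125.6]
contact_force: [-1.3, 0.3, -0.3]
opening: 0.799
eef_pos: [524.1, 29.7, 169.4]
opening: 0.803
eef_pos: [502.3, -89.3, 169.1]
pot_c ref (np.float64(340.4), np.float64(232.5), 116) [566.3 -50.7] now []
pot_d ref (np.float64(342.7), np.float64(276.4), 105) [451.9 -55.7] now [((np.float64(365.4), np.float64(272.3), 52), [462.3, -114.4])]
pot_a ref (np.float64(385.9), np.float64(274.0), 96) [ 457.9 -167.2] now [((np.float64(361.8), np.float64(269.8), 89), [468.8, -105.2])]
arm ref (np.float64(421.9), np.float64(270.2), 72) [ 469.9 -270.7] now []
done_lid ref (np.float64(253.4), np.float64(237.0), 142) [545. 165.] now []
turn [ 9.000e-04 -1.000e-04  3.844e-01] shift now-axes [-231.4  -56.7   27.9] shift goal-axes [-235.8   34.2   28. ] q6 -0.19 t 33.3667
```

View pics/q1.png

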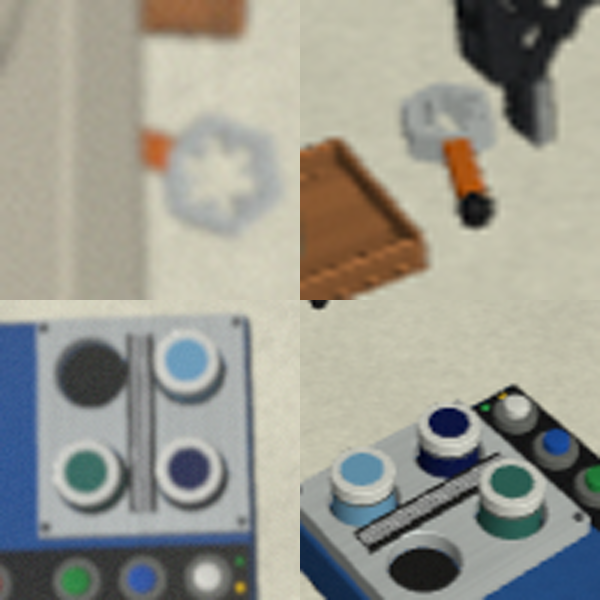

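The top view shows three fresh pots seated in the wells: pale blue rear right, sea-green front left and navy front right, with the rear left one empty. The lever hub is at about (440,277), unmoved. On to the lever.

```bash
echo '0 0 0.12 0 0 0 0.8 | 0 0 0.12 0 0 0 0.8 | 0 0 0.12 0 0 0 0.8 | 0 0 0.027 -30 5 5 0.8 | 0 0 0 -35 5 5 0.8' | python3 steer.py |egrep 'eef';echo '0 0 0 -35 5 5 0.8 | 0 0 0 -35 5 5 0.8 | 0 0 0 -35 5 5 0.8 | 0 0 0 -35 5 3 0.8 | 0 0 0 -28 4 0 0.8' | python3 steer.py |egrep 'eef'; echo '0 0 0 0 0 0 0.8 | 0 0 0 0 0 0 0.8 | 0 0 0 0 0 0 0.8 | 0 0 0 0 0 0 0.8 | 0 0 0 0 0 0 0.8' | python3 steer.py |grep eef; python3 loc.py | grep arm; python3 go.py 451.7 -317.8 80 1.207
```

```text
eef_pos: [491.3, -148.0, 158.4]
eef_pos: [452.7, -316.3, 139.5]
eef_pos: [454.1, -313.1, 140.2]
arm ref (np.float64(421.9), np.float64(270.2), 72) [ 469.9 -270.7] now [((np.float64(422.0), np.float64(270.2), 68), [469.9, -270.9])]
turn [ 0.     -0.0001  0.0052] shift now-axes [-5.2 -0.7 99.3] shift goal-axes [-5.1 -0.7 99.3] q6 -0.25 t 35.5167
```

```bash
echo '0 0 0.005 -5 -0.7 30 0.75 | 0 0 0 0 0 38 0.75 | 0 0 0 0 0 31 0.75 | 0 0 0 0 0 0 0.75 | 0 0 0 0 0 0 0.75' | python3 steer.py |egrep 'eef'; echo '0 0 0 0 0 0 0.75 | 0 0 0 0 0 0 0.75 | 0 0 0 0 0 0 0.75 | 0 0 0 0 0 0 0.75 | 0 0 0 0 0 0 0.75' | python3 steer.py |grep eef; python3 go.py 451.7 -317.8 24 1.207
```

```text
eef_pos: [450.6, -317.4, 40.4]
eef_pos: [452.0, -318.9, 42.3]
turn [ 0.0018  0.0005 -0.0012] shift now-axes [ 1.  -0.8 57.3] shift goal-axes [ 0.9 -0.7 57.3] q6 -0.25 t 36.35
```

```bash
echo '0 0 0 0.9 -0.7 20 0.75 | 0 0 0 0 0 20 0.75 | 0 0 0 0 0 10 0.75 | 0 0 0 0 0 4 0.75 | 0 0 0 0 0 0 0.75' | python3 steer.py |egrep 'eef|cont'; echo '0 0 0 0 0 0 0.75 | 0 0 0 0 0 0 0.75 | 0 0 0 0 0 0 0.75 | 0 0 0 0 0 0 0.75 | 0 0 0 0 0 0 0.75' | python3 steer.py |egrep 'eef|cont'; python3 go.py 451.7 -317.8 24 1.207
```

```text
eef_pos: [450.6, -317.2, -13.4]
contact_force: [-0.2, -0.4, -0.0]
eef_pos: [451.4, -317.7, -12.3]
contact_force: [0.3, -0.8, -0.3]
turn [ 0.0008  0.0002 -0.0012] shift now-axes [-0.   0.3  2.7] shift goal-axes [-0.   0.3  2.7] q6 -0.25 t 37.1833
```

```bash
echo '0 0 0 0 0 2.5 0.75 | 0 0 0 0 0 0 0.6 | 0 0 0 0 0 0 0.5 | 0 0 0 0 0 0 0.4 | 0 0 0 0 0 0 0.4' | python3 steer.py 60; echo '0 0 0 0 0 0 0.4 | 0 0 0 0 0 0 0.4' | python3 steer.py; echo '0 0 0 0 0 -10 0.4 | 0 0 0 0 0 -10 0.4 | 0 0 0 0 0 0 0.4 | 0 0 0 0 0 0 0.4 | 0 0 0 0 0 0 0.4' | python3 steer.py
```

```text
clock: 37.6
eef_pos: [451.1, -317.5, -15.1]
tcp_rot: [3.142, 0.0, 1.206]
contact_force: [-1.1, 0.8, 5.3]
opening: 0.536
grasp_force: 62.2
clock: 37.77
eef_pos: [451.1, -317.5, -15.1]
tcp_rot: [3.142, 0.0, 1.206]
contact_force: [-0.2, 0.5, 4.5]
opening: 0.543
grasp_force: 62.2
clock: 38.18
eef_pos: [451.2, -317.5, 4.9]
tcp_rot: [3.141, 0.0, 1.206]
contact_force: [-1.1, -0.0, -1.5]
opening: 0.544
grasp_force: 62.0
```

```bash
echo '0 0 0 0 0 -35 0.4 | 0 0 0 0 0 -40 0.4 | 0 0 0 0 0 -40 0.4 | 0 0 0 0 0 -40 0.4 | 0 0 -0.11 0 0 -5 0.4' | python3 steer.py|egrep 'eef|grasp'; echo '0 0 -0.12 0 0 0 0.4 | 0 0 -0.12 0 0 0 0.4 | 0 0 -0.12 0 0 0 0.4 | 0 0 -0.12 0 0 0 0.4 | 0 0 -0.098 0 0 0 0.4' | python3 steer.py|egrep 'eef|rot|open|grasp'; python3 go.py 584 297.5 205 1.894
```

```text
eef_pos: [454.0, -319.5, 171.3]
grasp_force: 62.9
eef_pos: [450.7, -317.2, 164.2]
tcp_rot: [-3.141, -0.001, 1.9]
opening: 0.546
grasp_force: 62.8
turn [-0.0005 -0.0006  0.006 ] shift now-axes [538.6 324.9  -1.6] shift goal-axes [540.5 321.6  -1.8] q6 -0.95 t 39.0167
```

```bash
echo '0 0 0.006 20 12 0 0.4 | 0 0 0 32 19 0 0.4 | 0 0 0 32 19 0 0.4 | 0 0 0 32 19 0 0.4 | 0 0 0 32 19 0 0.4' | python3 steer.py|egrep 'eef|grasp'; echo '0 0 0 32 19 0 0.4 | 0 0 0 32 19 0 0.4 | 0 0 0 32 19 0 0.4 | 0 0 0 32 19 0 0.4 | 0 0 0 32 19 0 0.4' | python3 steer.py|egrep 'eef|grasp';echo '0 0 0 32 19 0 0.4 | 0 0 0 32 19 0 0.4 | 0 0 0 32 19 0 0.4 | 0 0 0 32 19 0 0.4 | 0 0 0 32 19 0 0.4' | python3 steer.py|egrep 'eef|grasp';echo '0 0 0 32 19 0 0.4 | 0 0 0 20 12 0 0.4 | 0 0 0 0 0 0 0.4 | 0 0 0 0 0 0 0.4 | 0 0 0 0 0 0 0.4' | python3 steer.py|egrep 'eef|grasp';  python3 go.py 584 297.5 205 1.894
```

```text
eef_pos: [488.1, -147.8, 164.3]
grasp_force: 62.8
eef_pos: [528.6, 34.1, 164.4]
grasp_force: 62.8
eef_pos: [568.9, 215.8, 164.1]
grasp_force: 62.8
eef_pos: [581.8, 272.3, 163.9]
grasp_force: 62.8
turn [-0.0017  0.0005 -0.0058] shift now-axes [23.2 10.  -2.1] shift goal-axes [23.2 10.1 -2.1] q6 0.12 t 40.6833
```

```bash
echo '0 0 -0.006 12 5 15 0.4 | 0 0 0 11.2 5 20 0.4 | 0 0 0 0 0 10 0.4 | 0 0 0 0 0 0 0.4 | 0 0 0 0 0 0 0.4' | python3 steer.py|egrep 'eef|grasp';echo '0 0 0 0 0 0 0.4 | 0 0 0 0 0 0 0.4 | 0 0 0 0 0 0 0.4 | 0 0 0 0 0 0 0.4 | 0 0 0 0 0 0 0.4' | python3 steer.py|egrep 'eef|rot|cont'; python3 go.py 584 297.5 122 1.894; python3 - <<'E'
from h import *
s=r.sense(); t=s['eef_pos']+[0,0,39]; yaw=s['tcp_rot'][2]; o=[]
for n,x0,y0 in(("scene",330,280),("top",175,195)):
    im=np.mean([r.grab_frame(n)[:,:,::-1].astype(float) for _ in range(4)],0)[y0:y0+60,x0:x0+60]
    k=400/60; c=cv2.resize(np.clip(im*1.3,0,255).astype(np.uint8),(400,400),interpolation=cv2.INTER_CUBIC)
    def poly(X,col): cv2.polylines(c,[((proj(n,X)-[x0,y0]+.5)*k-.5).round().astype(int).reshape(-1,1,2)],True,col,1)
    for z,col in((t[2]-24,(0,255,0)),(t[2]-6,(0,0,255))): poly([[t[0]+27.7*np.cos(yaw+a),t[1]+27.7*np.sin(yaw+a),z] for a in np.arange(6)*np.pi/3],col)
    u=np.array([np.cos(yaw),np.sin(yaw)]); p=t[:2]+78*u; poly([[*(t[:2]+28*u),t[2]-6],[*p,t[2]-6]],(255,0,255))
    poly([[584+22*np.cos(a),297.5+22*np.sin(a),98] for a in np.arange(0,6.2,.2)],(0,255,255)); o.append(c)
cv2.imwrite("pics/l1.png",np.hstack(o))
E
```

```text
eef_pos: [584.1, 296.6, 119.3]
grasp_force: 62.7
eef_pos: [584.9, 298.1, 120.2]
tcp_rot: [3.141, -0.0, 1.894]
contact_force: [0.6, -0.6, -1.7]
turn [ 0.0007 -0.0001 -0.0004] shift now-axes [-0.3 -1.1 37.2] shift goal-axes [-0.3 -1.  37.2] q6 0.15 t 41.5167
```

View pics/l1.png

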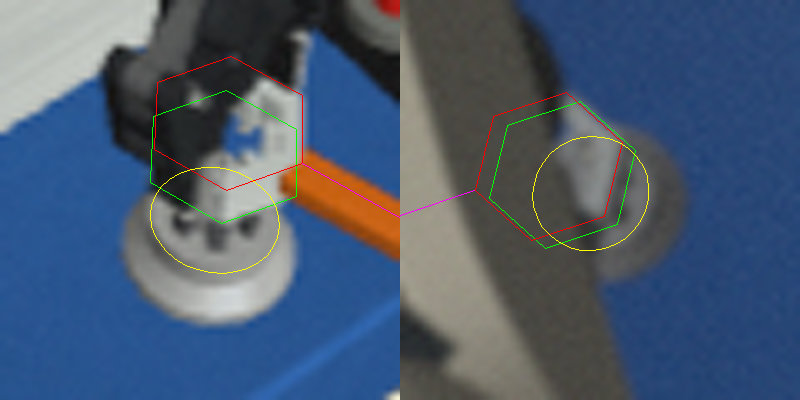

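The overlay matches the held hub, whose lower corner is at about (222,220), and the hub is above the spindle. I'll lower it step by step.

```bash
echo '0 0 0 -0.3 -1 5 0.4 | 0 0 0 0 0 5 0.4 | 0 0 0 0 0 3 0.4 | 0 0 0 0 0 0 0.4 | 0 0 0 0 0 0 0.4' | python3 steer.py|egrep 'eef|cont';echo '0 0 0 0 0 2 0.4 | 0 0 0 0 0 2 0.4 | 0 0 0 0 0 0 0.4 | 0 0 0 0 0 0 0.4' | python3 steer.py|egrep 'eef|cont';echo '0 0 0 0 0 2 0.4 | 0 0 0 0 0 0 0.4 | 0 0 0 0 0 0 0.4' | python3 steer.py|egrep 'eef|cont'
```

```text
eef_pos: [583.5, 297.4, 106.2]
contact_force: [-0.0, -0.3, -1.4]
eef_pos: [583.8, 297.1, 102.7]
contact_force: [0.6, -3.4, 1.1]
eef_pos: [583.4, 296.8, 100.4]
contact_force: [-1.0, -6.1, -0.3]
```

```bash
echo '0 0 0 -0.9 -0.3 0 0.4 | 0 0 0 0 0 0 0.4 | 0 0 0 0 0 0 0.4' | python3 steer.py|egrep 'eef|cont';echo '0 0 0 0 0 1.5 0.4 | 0 0 0 0 0 0 0.4 | 0 0 0 0 0 0 0.4' | python3 steer.py|egrep 'eef|cont'; python3 -c "
from rig import r
s=r.sense();print(s['wrist_torque'],s['tcp_rot'])"
```

```text
eef_pos: [583.6, 296.4, 100.5]
contact_force: [-2.2, -3.0, 0.3]
eef_pos: [583.7, 296.5, 99.9]
contact_force: [-3.8, -4.7, 7.6]
[-0.82885328  0.70159608 -0.00765601] [-3.14139593e+00  1.93507846e-04  1.89391777e+00]
```

```bash
echo '0 0 0 -0.5 -1 -0.5 0.4 | 0 0 0 0 0 0 0.4 | 0 0 0 0 0 0 0.4' | python3 steer.py|egrep 'eef|cont'; echo '0 0 0 0 0 0.5 0.4 | 0 0 0.04 0 0 0 0.4 | 0 0 0 0 0 0 0.4' | python3 steer.py|egrep 'eef|cont';python3 -c "
from rig import r
s=r.sense();print(s['wrist_torque'])"; echo '0 0 -0.08 0 0 0 0.4 | 0 0 0 0 0 0 0.4' | python3 steer.py|egrep 'eef|cont';python3 -c "
from rig import r
s=r.sense();print(s['wrist_torque'])"
```

```text
eef_pos: [583.5, 296.3, 100.2]
contact_force: [-0.7, -0.8, 5.3]
eef_pos: [583.5, 296.2, 99.9]
contact_force: [-1.7, -2.3, 8.5]
[-0.25293069  0.30179956  0.01853809]
eef_pos: [583.2, 296.1, 99.2]
contact_force: [-0.1, -0.5, -1.5]
[-0.16746249 -0.03010172 -0.00025441]
```

```bash
echo '0 0 0 0 0 1.5 0.4 | 0 0 0 0 0 0 0.4 | 0 0 0 0 0 0 0.4' | python3 steer.py|egrep 'eef|cont'; echo '0 0 0 0 0 2 0.4 | 0 0 0 0 0 0 0.4 | 0 0 0 0 0 0 0.4' | python3 steer.py|egrep 'eef|cont';python3 -c "
from rig import r
s=r.sense();print(s['wrist_torque'],s['tcp_rot'])"
```

```text
eef_pos: [582.7, 295.8, 97.1]
contact_force: [0.2, -0.2, -1.0]
eef_pos: [582.8, 295.8, 95.3]
contact_force: [0.1, -0.1, -0.5]
[-0.09314203  0.05271139 -0.00339435] [-3.14111980e+00  5.05756558e-06  1.93344379e+00]
```

Threading freely. I'll go on down to home, which should be near a reported 82.9.

```bash
echo '0 0 0 0 0 2 0.4 | 0 0 0 0 0 2 0.4 | 0 0 0 0 0 2 0.4 | 0 0 0 0 0 0 0.4 | 0 0 0 0 0 0 0.4' | python3 steer.py|egrep 'eef|cont'; echo '0 0 0 0 0 2 0.4 | 0 0 0 0 0 2 0.4 | 0 0 0 0 0 0 0.4 | 0 0 0 0 0 0 0.4' | python3 steer.py|egrep 'eef|cont';echo '0 0 0 0 0 1.5 0.4 | 0 0 0 0 0 0 0.4 | 0 0 0 0 0 0 0.4' | python3 steer.py|egrep 'eef|cont'
```

```text
eef_pos: [582.9, 295.8, 89.4]
contact_force: [-0.6, -1.0, -1.9]
eef_pos: [582.9, 295.7, 85.5]
contact_force: [-1.0, -1.1, -1.9]
eef_pos: [583.0, 295.8, 84.1]
contact_force: [-0.3, -1.5, -2.3]
```

```bash
echo '0 0 0 0 0 1.5 0.4 | 0 0 0 0 0 0 0.4 | 0 0 0 0 0 0 0.4' | python3 steer.py|egrep 'eef|cont';echo '0 0 0 0 0 1 0.4 | 0 0 0 0 0 0 0.4 | 0 0 0 0 0 0 0.4' | python3 steer.py|egrep 'eef|cont'
```

```text
eef_pos: [583.1, 295.8, 83.0]
contact_force: [-0.8, -2.4, 3.1]
eef_pos: [583.1, 295.8, 82.9]
contact_force: [-4.8, -3.6, 11.1]
```

```bash
echo '0 0 0.1 0 0 -0.7 0.4 | 0 0 0.1 0 0 0 0.4 | 0 0 0.1 0 0 0 0.4 | 0 0 0.1 0 0 0 0.4 | 0 0 0 0 0 0 0.4' | python3 steer.py|egrep 'eef|rot|cont|open'; python3 -c "
from rig import r
s=r.sense();print(s['wrist_torque'],s['qpos'][5])"; echo '0 0 0.1 0 0 0 0.4 | 0 0 0.1 0 0 0 0.4 | 0 0 0.1 0 0 0 0.4 | 0 0 0.1 0 0 0 0.4 | 0 0 0 0 0 0 0.4' | python3 steer.py|egrep 'eef|rot|cont|open'; python3 -c "
from rig import r
s=r.sense();print(s['wrist_torque'])"
```

```text
eef_pos: [582.7, 295.4, 82.9]
tcp_rot: [-3.141, 0.001, 1.528]
contact_force: [-3.5, -4.0, 6.8]
opening: 0.546
[-0.65561467  0.53948335 -0.04218515] 0.5105137906587501
eef_pos: [582.5, 295.4, 82.9]
tcp_rot: [-3.141, 0.001, 1.128]
contact_force: [-4.1, -4.2, 7.0]
opening: 0.545
[-0.68659968  0.64840208 -0.01325921]
```

```bash
echo '0 0 0.1 0 0 0 0.4 | 0 0 0.05 0 0 0 0.4 | 0 0 0 0 0 0 0.4 | 0 0 0 0 0 0 0.4' | python3 steer.py|egrep 'rot|cont|open'; python3 -c "
from rig import r
s=r.sense();print(s['wrist_torque'])"; echo '0 0 0.04 0 0 0 0.4 | 0 0 0.0 0 0 0 0.4 | 0 0 0 0 0 0 0.4 | 0 0 0 0 0 0 0.4' | python3 steer.py|egrep 'eef|rot|cont|open'; python3 -c "
from rig import r
s=r.sense();print(s['wrist_torque'])"; echo '0 0 0.04 0 0 0 0.4 | 0 0 0.0 0 0 0 0.4 | 0 0 0 0 0 0 0.4 | 0 0 0 0 0 0 0.4' | python3 steer.py|egrep 'eef|rot|cont|open'; python3 -c "
from rig import r
s=r.sense();print(s['wrist_torque'])"
```

```text
tcp_rot: [-3.141, 0.001, 0.983]
contact_force: [-3.8, -5.3, 8.6]
opening: 0.543
[-0.69684883  0.74151933 -0.05781549]
eef_pos: [582.4, 295.4, 83.0]
tcp_rot: [-3.141, 0.001, 0.944]
contact_force: [-4.4, -4.9, 7.4]
opening: 0.546
[-0.76199584  0.76652786  0.03956491]
eef_pos: [582.4, 295.4, 82.9]
tcp_rot: [-3.141, 0.001, 0.904]
contact_force: [-4.8, -4.0, 7.5]
opening: 0.547
[-0.69564713  0.85725846  0.02152234]
```

```bash
for i in 1; do echo '0 0 0.04 0 0 0 0.4 | 0 0 0.0 0 0 0 0.4 | 0 0 0 0 0 0 0.4 | 0 0 0 0 0 0 0.4' | python3 steer.py|egrep 'rot|open'; python3 -c "
from rig import r
s=r.sense();print(s['wrist_torque'][2],s['contact_force'])"; echo '0 0 0.04 0 0 0 0.4 | 0 0 0.0 0 0 0 0.4 | 0 0 0 0 0 0 0.4 | 0 0 0 0 0 0 0.4' | python3 steer.py|egrep 'rot|open'; python3 -c "
from rig import r
s=r.sense();print(s['wrist_torque'][2],s['contact_force'])"; done
```

```text
tcp_rot: [-3.141, 0.001, 0.864]
opening: 0.544
-0.011362946900553108 [-5.90613869 -4.51042839  8.1789505 ]
tcp_rot: [-3.141, 0.002, 0.824]
opening: 0.545
0.05507278437623869 [-5.12539035 -5.01739765  8.01141623]
```

```bash
cat > arm.py <<'E'
from h import *
for n in("scene","top"):
    im=np.mean([r.grab_frame(n).astype(float) for _ in range(3)],0).astype(np.uint8); h=cv2.cvtColor(im,cv2.COLOR_RGB2HSV)
    m=((h[...,0]>5)&(h[...,0]<16)&(h[...,1]>170)).astype(np.uint8); c=proj(n,[[584,297,110]])[0]; Y,X=np.mgrid[:480,:640]; m[(X-c[0])**2+(Y-c[1])**2>45**2]=0
    k,l,st,ce=cv2.connectedComponentsWithStats(m)
    for i in range(1,k):
        if st[i][4]>8:
            W=onz(n,ce[i],114); print(n,ce[i].round(1),st[i][4],W.round(1),"dir",np.arctan2(W[1]-296.5,W[0]-583.5).round(3),np.hypot(W[1]-296.5,W[0]-583.5).round(1))
E
python3 arm.py
```

```text
scene [360.6 325.6] 118 [617.  331.1 114. ] dir 0.8 48.2
```

```bash
for i in 1; do echo '0 0 0.04 0 0 0 0.4 | 0 0 0.0 0 0 0 0.4 | 0 0 0 0 0 0 0.4 | 0 0 0 0 0 0 0.4' | python3 steer.py|egrep 'rot|open'; python3 -c "
from rig import r
s=r.sense();print(s['wrist_torque'][2],s['contact_force'])"; echo '0 0 0.04 0 0 0 0.4 | 0 0 0.0 0 0 0 0.4 | 0 0 0 0 0 0 0.4 | 0 0 0 0 0 0 0.4' | python3 steer.py|egrep 'rot|open'; python3 -c "
from rig import r
s=r.sense();print(s['wrist_torque'][2],s['contact_force'],s['joint_efforts'][5])"; done; python3 arm.py
```

```text
tcp_rot: [-3.141, 0.002, 0.785]
opening: 0.546
0.6677353642155972 [-5.01214527 -4.58188989  9.28012043]
tcp_rot: [3.141, 0.001, 0.746]
opening: 0.545
1.2980125425731903 [-4.77972853 -3.15539241  7.58629739] 1.3329746201634407
scene [359.5 325.6] 116 [619.  329.5 114. ] dir 0.749 48.5
```

```bash
echo '0 0 0 0 0 0 0.6 | 0 0 0 0 0 0 0.75 | 0 0 0 0 0 0 0.75 | 0 0 0 0 0 0 0.75' | python3 steer.py|egrep 'eef|cont|open'; echo '0 0 0 0 0 -10 0.75 | 0 0 0 0 0 -30 0.75 | 0 0 0 0 0 -40 0.5 | 0 0 0 0 0 -10 0.2 | 0 0 0 0 0 0 0' | python3 steer.py|egrep 'eef|cont|open'; python3 arm.py; python3 go.py 461.7 68.2 160 1.598
```

```text
eef_pos: [583.3, 296.1, 82.4]
contact_force: [-0.0, 0.4, 0.1]
opening: 0.75
eef_pos: [585.6, 297.1, 177.4]
contact_force: [-1.3, -0.8, -0.0]
opening: 0.332
scene [360.8 325.5] 116 [616.7 331.  114. ] dir 0.805 47.9
turn [-0.0017  0.002  -0.8542] shift now-axes [-242.4   85.7   50.4] shift goal-axes [-223.9 -126.6   49.8] q6 1.29 t 50.9
```

```bash
echo '0 0 -0.12 0 0 0 0 | 0 0 -0.12 0 0 0 0 | 0 0 -0.12 0 0 0 0 | 0 0 -0.12 0 0 0 0 | 0 0 -0.12 0 0 0 0' | python3 steer.py|egrep 'open'; echo '0 0 -0.12 0 0 0 0 | 0 0 -0.134 0 0 0 0 | 0 0 0 -36 -20 0 0 | 0 0 0 -36 -20 0 0 | 0 0 0 -36 -20 0 0' | python3 steer.py|egrep 'eef';  echo '0 0 0 -36 -20 0 0 | 0 0 0 -36 -20 0 0 | 0 0 0 -36 -20 0 0 | 0 0 0 0 0 0 0 | 0 0 0 0 0 0 0' | python3 steer.py|egrep 'eef'; echo '0 0 0 0 0 0 0 | 0 0 0 0 0 0 0 | 0 0 0 0 0 0 0 | 0 0 0 0 0 0 0 | 0 0 0 0 0 0 0' | python3 steer.py|egrep 'eef';python3 go.py 461.7 68.2 135 1.598;python3 arm.py; python3 - <<'E'
from h import *
o=[]
for n,x,y,w,h in(("scene",345,270,60,60),("top",255,235,80,80)):
    im=np.mean([r.grab_frame(n)[:,:,::-1].astype(float) for _ in range(4)],0)
    c=np.clip(im[y-h:y+h,x-w:x+w]*(1.6 if n=="top" else 1.1),0,255).astype(np.uint8);o.append(cv2.resize(c,(400,400),interpolation=cv2.INTER_CUBIC))
cv2.imwrite("pics/k1.png",np.hstack(o))
E
```

```text
opening: 0.001
eef_pos: [523.4, 185.7, 170.8]
eef_pos: [465.6, 76.1, 171.8]
eef_pos: [467.1, 78.4, 172.2]
turn [-0.0003 -0.     -0.0081] shift now-axes [-10.1  -5.6  76.2] shift goal-axes [-10.   -5.7  76.2] q6 0.14 t 52.5667
scene [360.8 325.5] 116 [616.7 331.  114. ] dir 0.805 47.9
top [187.6 209. ] 75 [618.2 333.2 114. ] dir 0.814 50.5
```

View pics/k1.png

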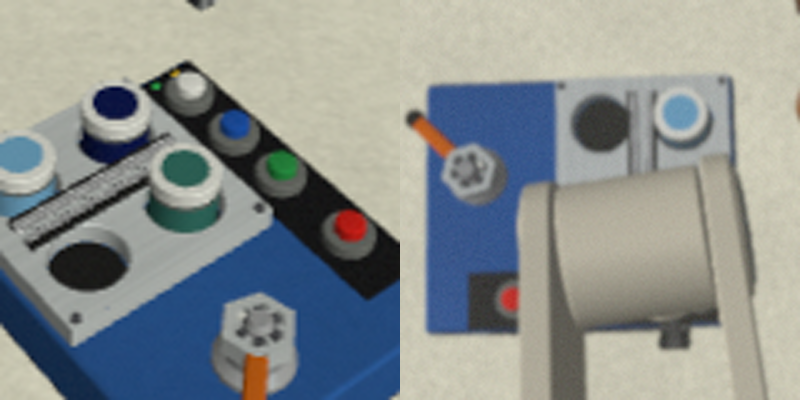

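The picture shows the lever home on the spindle at (260,320), arm to rear left, and the cheeks spread towards the pots. The four keys are released on the strip. Now for the mains key.

```bash
echo '0 0 -0.008 -10 -5.7 20 0 | 0 0 0 0 0 30 0 | 0 0 0 0 0 20 0 | 0 0 0 0 0 10 0 | 0 0 0 0 0 0 0' | python3 steer.py|egrep 'eef|cont';echo '0 0 0 0 0 0 0 | 0 0 0 0 0 0 0 | 0 0 0 0 0 0 0' | python3 steer.py|egrep 'eef';python3 go.py 461.7 68.2 119 1.598
```

```text
eef_pos: [459.9, 67.4, 90.6]
contact_force: [-0.5, -0.1, 0.1]
eef_pos: [462.4, 67.8, 93.6]
turn [ 0.0021 -0.0002 -0.0011] shift now-axes [ 0.4 -0.8 13.6] shift goal-axes [ 0.4 -0.7 13.6] q6 0.12 t 53.9333
```

```bash
echo '0 0 0 0 0 2 0 | 0 0 0 0 0 2 0 | 0 0 0 0 0 2 0 | 0 0 0 0 0 0 0 | 0 0 0 0 0 0 0' | python3 steer.py|egrep 'eef|cont';echo '0 0 0 0 0 2 0 | 0 0 0 0 0 2 0 | 0 0 0 0 0 0 0 | 0 0 0 0 0 0 0' | python3 steer.py|egrep 'eef|cont'
```

```text
eef_pos: [461.3, 67.6, 86.3]
contact_force: [0.9, -0.2, -0.6]
eef_pos: [461.3, 67.6, 82.2]
contact_force: [-0.4, 0.1, -0.1]
```

```bash
echo '0 0 0 0 0 2 0 | 0 0 0 0 0 2 0 | 0 0 0 0 0 0 0 | 0 0 0 0 0 0 0' | python3 steer.py|egrep 'eef|cont';echo '0 0 0 0 0 2 0 | 0 0 0 0 0 2 0 | 0 0 0 0 0 0 0 | 0 0 0 0 0 0 0' | python3 steer.py|egrep 'eef|cont'
```

```text
eef_pos: [461.6, 67.6, 78.4]
contact_force: [1.0, -0.2, 1.8]
eef_pos: [461.6, 67.6, 74.4]
contact_force: [-1.1, -0.4, 3.9]
```

```bash
echo '0 0 0 0 0 1 0 | 0 0 0 0 0 0 0 | 0 0 0 0 0 0 0' | python3 steer.py|egrep 'eef|cont';echo '0 0 0 0 0 0.8 0 | 0 0 0 0 0 0 0 | 0 0 0 0 0 0 0' | python3 steer.py|egrep 'eef|cont'
```

```text
eef_pos: [461.6, 67.6, 73.5]
contact_force: [-0.1, 0.2, 4.5]
eef_pos: [461.7, 67.6, 73.3]
contact_force: [-1.4, 0.1, 13.6]
```

```bash
echo '0 0 0 0 0 -10 0 | 0 0 0 0 0 -13 0 | 0 0 0 27 0 0 0 | 0 0 0 28 0 0 0 | 0 0 0 0 0 0 0' | python3 steer.py|egrep 'eef|cont';echo '0 0 0 0 0 0 0 | 0 0 0 0 0 0 0 | 0 0 0 0 0 0 0 | 0 0 0 0 0 0 0' | python3 steer.py|egrep 'eef|cont';python3 go.py 460.4 123.1 123 1.598
```

```text
eef_pos: [460.2, 125.5, 96.0]
contact_force: [-0.2, 0.2, -0.7]
eef_pos: [459.7, 121.9, 95.4]
contact_force: [0.2, 0.5, -0.6]
turn [-0.0006  0.0002 -0.002 ] shift now-axes [ 1.2  0.7 11.4] shift goal-axes [ 1.2  0.7 11.4] q6 0.23 t 56.6
```

```bash
echo '0 0 0 1 0.7 5 0 | 0 0 0 0 0 5 0 | 0 0 0 0 0 3 0 | 0 0 0 0 0 0 0 | 0 0 0 0 0 0 0' | python3 steer.py|egrep 'eef|cont';echo '0 0 0 0 0 3 0 | 0 0 0 0 0 3 0 | 0 0 0 0 0 0 0 | 0 0 0 0 0 0 0' | python3 steer.py|egrep 'eef|cont';echo '0 0 0 0 0 2 0 | 0 0 0 0 0 0 0 | 0 0 0 0 0 0 0' | python3 steer.py|egrep 'eef|cont'
```

```text
eef_pos: [460.4, 123.4, 82.2]
contact_force: [-0.5, 0.1, 0.5]
eef_pos: [460.9, 123.6, 76.7]
contact_force: [0.1, -0.7, 2.6]
eef_pos: [460.9, 123.7, 74.7]
contact_force: [0.8, 0.0, 4.6]
```

```bash
echo '0 0 0 0 0 1.2 0 | 0 0 0 0 0 0 0 | 0 0 0 0 0 0 0' | python3 steer.py|egrep 'eef|cont';echo '0 0 0 0 0 0.8 0 | 0 0 0 0 0 0 0 | 0 0 0 0 0 0 0' | python3 steer.py|egrep 'eef|cont'
```

```text
eef_pos: [460.9, 123.6, 73.5]
contact_force: [1.0, -0.8, 4.9]
eef_pos: [461.0, 123.7, 73.3]
contact_force: [-1.3, -1.5, 13.1]
```

```bash
echo '0 0 0 0 0 -10 0 | 0 0 0 0 0 -13 0 | 0 0 0 27 0 0 0 | 0 0 0 27 0 0 0 | 0 0 0 0 0 0 0' | python3 steer.py|egrep 'eef|cont';echo '0 0 0 0 0 0 0 | 0 0 0 0 0 0 0 | 0 0 0 0 0 0 0 | 0 0 0 0 0 0 0' | python3 steer.py|egrep 'eef|cont';python3 go.py 458.6 178 123 1.598
```

```text
eef_pos: [459.5, 180.6, 96.0]
contact_force: [0.4, 0.3, 0.9]
eef_pos: [458.9, 176.8, 95.4]
contact_force: [-0.7, 0.5, -0.0]
turn [-0.0007  0.0003 -0.002 ] shift now-axes [ 1.2 -0.3 11.4] shift goal-axes [ 1.2 -0.3 11.4] q6 0.34 t 58.85
```

```bash
echo '0 0 0 0.6 -0.3 5 0 | 0 0 0 0 0 5 0 | 0 0 0 0 0 3 0 | 0 0 0 0 0 0 0 | 0 0 0 0 0 0 0' | python3 steer.py|egrep 'eef|cont';echo '0 0 0 0 0 3 0 | 0 0 0 0 0 3 0 | 0 0 0 0 0 0 0 | 0 0 0 0 0 0 0' | python3 steer.py|egrep 'eef|cont';echo '0 0 0 0 0 3.2 0 | 0 0 0 0 0 0 0 | 0 0 0 0 0 0 0' | python3 steer.py|egrep 'eef|cont';echo '0 0 0 0 0 0.8 0 | 0 0 0 0 0 0 0 | 0 0 0 0 0 0 0' | python3 steer.py|egrep 'eef|cont'
```

```text
eef_pos: [458.7, 178.0, 82.2]
contact_force: [0.2, -1.2, -0.5]
eef_pos: [459.2, 178.2, 76.7]
contact_force: [0.7, -0.4, 2.5]
eef_pos: [459.3, 178.3, 73.5]
contact_force: [0.4, -0.4, 4.4]
eef_pos: [459.3, 178.3, 73.3]
contact_force: [-1.5, -1.3, 12.2]
```

```bash
echo '0 0 0 0 0 -10 0 | 0 0 0 0 0 -30 0 | 0 0 0 0 0 -40 0 | 0 0 0 0 0 -40 0 | 0 0 0 0 -30 0 0' | python3 steer.py|egrep 'eef|cont';echo '0 0 0 0 -35 0 0 | 0 0 0 0 -35 0 0 | 0 0 0 0 0 0 0 | 0 0 0 0 0 0 0 | 0 0 0 0 0 0 0' | python3 steer.py|egrep 'eef|cont'; python3 arm.py; python3 -c "
from h import *
a=np.mean([r.grab_frame('scene')[:,:,::-1].astype(float) for _ in range(4)],0).astype(np.uint8)
b=np.mean([r.grab_frame('top')[:,:,::-1].astype(float) for _ in range(4)],0)
b=np.clip(b*1.5,0,255).astype(np.uint8)
cv2.imwrite('pics/f1.png',np.vstack([cv2.resize(a[150:390,210:440],(600,626))[:420],cv2.resize(b[170:300,90:560],(600,166))]))"
```

```text
eef_pos: [436.5, 179.7, 200.1]
contact_force: [0.8, 1.2, 1.1]
eef_pos: [359.3, 175.8, 193.0]
contact_force: [0.2, 1.0, 0.6]
scene [360.8 325.5] 116 [616.7 331.  114. ] dir 0.805 47.9
top [187.7 209.1] 74 [617.9 333.  114. ] dir 0.816 50.2
```

View pics/f1.png

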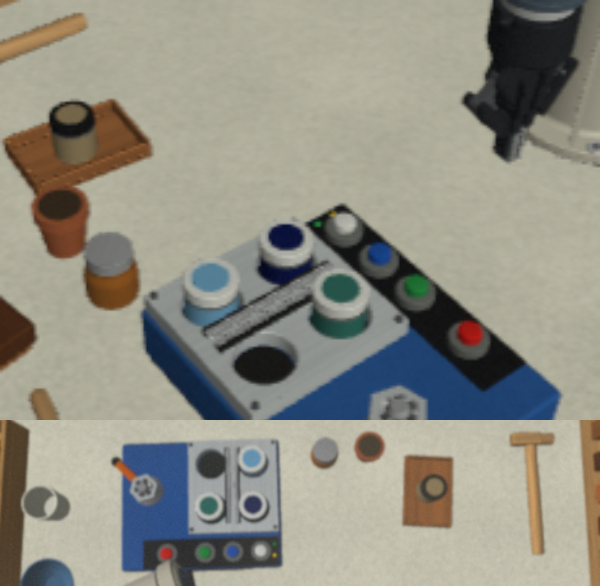

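The picture shows everything in place: the finished pot upright in the tray at (73,130), the three fresh pots in the wells, the lever home and turned, and the bystanders where they were. I'll hand in.

```bash
python3 -c "
from rig import r
print(r.sign_off())"
```

```text
the job is handed in; nothing more can be done
None
```

I handed the job in (no verdict shown): the one finished pot is upright in the tray, the three fresh pots are in wells 1–3, the lever is fully home and turned clockwise to its stop, and the white, blue and green keys were each pressed fully down in that order, without touching the red key.

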